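# Serve the walnuts and rack the lids

## Robot

A 6-joint arm with a two-finger parallel gripper is mounted at the origin on the work surface. World frame = base frame: x ahead of the robot, y to its left, z up, the work surface at z = 0. Lengths are in mm, angles in rad, forces in N, time in s.
With the tool pointing down it reaches from about 275 to 1000 mm from the base axis. Payload 8.4 kg.
Tool frame: the origin (TCP) lies midway between the tips of the shut fingers; the grasp point (between the pads) lies 19 mm behind it; z points along the fingers, y is the line along which they close (so a half turn about z gives the same grasp; the last joint's range is limited). The gripper opens to 85 mm and grips with 20 to 120 N. Pads are 22 mm wide; open, the fingers measure 114 mm over their backs; the gripper's body (76 mm by 85 mm) begins 54 mm behind the grasp point. The pads swing forward as they close: fully open they stand 13 mm farther back than shut.
Start: joints at [1.218, 0.353, 1.633, -0, 1.155, -0.002], TCP at [214.779, 586.939, 231.281] pointing down, gripper open.
Joint ranges: [-2.63, 2.63], [-0.92, 2.1], [0.06, 2.66], [-1.3, 4.44], [0, 2.69], [-3.02, 3.02]. Speed limits (rad/s): [2.22, 2.22, 2.79, 3.14, 3.14, 3.14].

## Interface

Orientations are given as [roll, pitch, yaw] about the fixed x, y, z axes, in that order (R = Rz(yaw) Ry(pitch) Rx(roll)).
In Python, from rig import r gives the robot as it stands.
- The arm moves only by the shell command python3 -m inch 'ROWS' [OPENING] [FORCE]. ROWS is JSON, a list that holds one entry, the list of rows, each a list of 6 numbers: the shift along the tool's x, y, z scaled (see below), then the turn, a rotation vector about the tool's x, y, z scaled (see below). In form: [[[tx, ty, tz, wx, wy, wz], ...]]. A call has 1 to 8 rows; each row is the pose to reach, as a shift and turn from the pose commanded when the call began, along the tool's axes at that moment, turning the shorter way round; what a row does not reach only later rows make up. The controller multiplies each number of a shift by 20 cm and each number of a turn by pi rad. A row lasts 1/12 s, in which the tool goes at most 41.7 mm and 7.16 degrees, less where a joint would pass 70% of its speed; a pose out of reach is approached as far as the arm can. A call with a number of a shift or a turn outside -1 to 1 is refused whole. A call with a gripper value outside its range is refused whole. OPENING is the gripper's target within -1 to 1 (fully open at 1, half-way at 0, shut at -1), set as the call begins (- or left out, the last holds). The fingers move at their own pace and stop on an object; FORCE is the grip in N (left out, the last holds). Time passes only in rows, so rows that repeat a pose let the fingers close. It gives the time, the measured TCP pose, the force, the opening and the grip force at its end, in the units of the state.
- r.sense(): the state, without advancing time (a new reading comes with each control period).
- r.grab_frame(name): name is "side" or "top" or "wrist"; returns the picture (480x640x3 uint8, red, green, blue); there is no depth.
- r.camera_info(name): a dict with "K" (3x3 intrinsics, pixels), "distortion" ([k1, k2, p1, p2, k3] as OpenCV has them; the pictures are not rectified), "rvec" (rotation vector, rad) and "tvec" (3), from world to camera coordinates, as OpenCV has them; the wrist camera has in their place "mount" (4x4, takes a point from camera to tool coordinates, whose origin is the TCP and whose axes are the flange's). Camera axes: x right, y down, z forward; pixel columns grow to the right and rows downward; lengths in mm; the calibration is good to about 2 mm. A picture is of the moment at which its call begins: read the wrist's pose just before it. camera_info takes no time and is no camera call.
- r.sign_off(): hands the job in; it is judged then, once.
The state is a dict: "clock": time; "qpos": joint angles; "qvel": joint speeds; "joint_efforts": joint torques, N m; "eef_pos": TCP position; "tcp_rot": TCP orientation; "contact_force": force on the tool from outside, world axes, zero at the start; "wrist_torque": the same for the moment, N m; "opening": opening from 0.0 (shut) to 1.0 (fully open); "grasp_force": force on a finger pad.
Only numpy, scipy, OpenCV 4.12 (cv2) and the standard library are available. Lean on these libraries where they do the work, as an engineer would, in place of code of your own. Each camera call takes 0.05 s, during which the arm holds its last target. There are 200 camera calls.

## Task

Put out the walnuts for the guests: take every lid off the jugs and the dish and stand each on edge in a slot of its own in the lid rack, and pour the walnuts from both jugs into the shallow dish, bringing each jug's lip down close over the dish (within about 3 cm of its rim) before you tip it, so that no nut bounces out. Pour the nuts, do not pick them out of the jugs; any that goes astray belongs in the dish too. Finish with both empty jugs standing upright on the counter clear of the dish, and leave the jars, the masher and the other things where they are.

Things in the scene. Friction and masses are not known exactly. Their poses are not given: they have to be found in the camera images.
- jug_a_grip (a point): Jug A, steel, loose, 160 g, 80 mm high. Axes: x from handle to pouring lip, y sideways, z up the jug. This point: middle of its upright black handle bar (12 by 12 mm, 62 mm high), 78 mm behind the jug's axis, 43 mm above its foot, 25 mm clear of the wall. Pinch the bar across y.
- jug_a_lip (a point): Tip of jug A's pouring lip, 59 mm ahead of the jug's axis and 77 mm above its foot (+137 mm in x and +34 mm in z from the handle's middle); same axes. The foot's edge below the lip is 41 mm ahead of the axis.
- jug_a_in (a point): Middle of the inside of jug A, on its axis, 40 mm above its foot; same axes. The jug tapers from 100 mm across the rim to 82 mm at the foot, walls 3 mm, floor 4 mm; it holds up to three walnuts, which roll out once it is tipped about level.
- jug_b_grip (a point): Jug B, steel, loose, 160 g, 80 mm high. Axes: x from handle to pouring lip, y sideways, z up the jug. This point: middle of its upright black handle bar (12 by 12 mm, 62 mm high), 78 mm behind the jug's axis, 43 mm above its foot, 25 mm clear of the wall. Pinch the bar across y.
- jug_b_lip (a point): Tip of jug B's pouring lip, 59 mm ahead of the jug's axis and 77 mm above its foot (+137 mm in x and +34 mm in z from the handle's middle); same axes. The foot's edge below the lip is 41 mm ahead of the axis.
- jug_b_in (a point): Middle of the inside of jug B, on its axis, 40 mm above its foot; same axes. The jug tapers from 100 mm across the rim to 82 mm at the foot, walls 3 mm, floor 4 mm; it holds up to three walnuts, which roll out once it is tipped about level.
- dish: Shallow round blue-glazed ceramic ramekin, loose, 420 g: 140 mm across the rim, 128 mm across the foot, 36 mm high, walls 4 mm, floor 5 mm thick, so 120 to 132 mm clear inside. Origin: centre of its underside. Often covered by its flat lid at the start.
- lid_a_c (a point): Flat round bamboo lid of jug A, lying on its rim at the start (or absent): 110 mm across, 6 mm thick, 55 g. This point: centre of the disc. z: out of the face with the grip. The grip is an upright dark wooden fin in the middle, 50 mm long (x), 12 mm thick (y), 3 to 37 mm from this point in z. Standing on edge in the rack this point is 62 mm above the counter.
- lid_b_c (a point): Flat round bamboo lid of jug B, lying on its rim at the start (or absent): 110 mm across, 6 mm thick, 55 g. This point: centre of the disc. z: out of the face with the grip. The grip is an upright dark wooden fin in the middle, 50 mm long (x), 12 mm thick (y), 3 to 37 mm from this point in z. Standing on edge in the rack this point is 62 mm above the counter.
- lid_dish_c (a point): Flat round bamboo lid of the dish, lying on its rim at the start (or absent): 146 mm across, 6 mm thick, 95 g. This point: centre of the disc. z: out of the face with the grip. The grip is an upright dark wooden fin in the middle, 50 mm long (x), 12 mm thick (y), 3 to 37 mm from this point in z. Standing on edge in the rack this point is 83 mm above the counter.
- nut_1_c (a point): Centre of a whole walnut in its shell, 32 mm thick and 36 mm long (along y), 12 g, at the start in jug A. Some walnuts are absent.
- nut_2_c (a point): Centre of a whole walnut in its shell, 32 mm thick and 36 mm long (along y), 12 g, at the start in jug A. Some walnuts are absent.
- nut_3_c (a point): Centre of a whole walnut in its shell, 32 mm thick and 36 mm long (along y), 12 g, at the start in jug A. Some walnuts are absent.
- nut_4_c (a point): Centre of a whole walnut in its shell, 32 mm thick and 36 mm long (along y), 12 g, at the start in jug B. Some walnuts are absent.
- nut_5_c (a point): Centre of a whole walnut in its shell, 32 mm thick and 36 mm long (along y), 12 g, at the start in jug B. Some walnuts are absent.
- nut_6_c (a point): Centre of a whole walnut in its shell, 32 mm thick and 36 mm long (along y), 12 g, at the start in jug B. Some walnuts are absent.
- rack: Wooden lid rack, fixed. Origin: underside centre; 190 mm along y, 110 mm along x. Two rails along y, tops 16 mm high, 60 mm clear between, carry the lids' edges. Slots at y = -52, 0, 52 mm: each between dowels at x = -45 and 45 mm (tops 60 mm high, 15 mm gap for the lid, 82 mm clear between the two rows). A lid stands in the x-z plane, its fin along +y or -y.
- jar_1: Closed glass jar, 62 mm across, 88 mm high, on the turntable. Origin: underside centre.
- jar_2: Closed amber glass jar, like the other.
- jar_3: Closed glass jar with a red cap, like the others.
- masher: Stainless potato masher lying on the counter, 240 mm long. Origin: on the counter below its plate; x runs along its handle.
- bamboo_spoon: Bamboo spoon lying on the counter, 260 mm long.
- pepper_mill: Turned wooden pepper mill, 155 mm high. Origin: underside centre.
- turntable: Lazy-susan turntable, 250 mm across, top 26 mm high, fixed, carries the jars. Origin: underside centre.

How it is judged:
By the outcome, as a careful person would: the job done as asked, in the order asked, and still so for the second after the job is handed in, with the robot touching nothing.
Of lid_a, lid_b, lid_dish only 2 to 3 are there at a start; the rules pass over those that are not, and their reading is None.
Of nut_1, nut_2, nut_3, nut_4, nut_5, nut_6 only 4 to 6 are there at a start; the rules pass over those that are not, and their reading is None.
At some moment in a run one of dish, jug_a, jug_b may be knocked a few centimetres aside while the robot is not near it.
It also fails if it takes over 192 s, if anything falls off the work surface, if the arm or the gripper's body presses on something with over 40 N, if the wrist force passes 120 N, or if a joint passes its speed limit or range.

## Working session

There is one attempt and no reset: what is moved stays moved. The work goes in short steps, Python scripts to look and compute and a shell command to move; the robot and the scene stay as the last step left them, time stands still between calls to the robot, and variables do not carry over. Pictures are saved under pics/ and viewed, at most 14 in all, crops included, and the job is handed in when it is done.

```bash
ls; mkdir -p pics; python3 - <<'E'
from rig import r
import cv2,numpy as np
print(r.sense())
for n in("side","top"):
    print(n,r.camera_info(n)); cv2.imwrite(f"pics/{n}0.png",r.grab_frame(n)[:,:,::-1])
print(r.camera_info("wrist"))
E
```

```text
pics
{'clock': 0.0, 'qpos': array([ 1.21759845e+00,  3.53684096e-01,  1.63411374e+00, -2.30794705e-05,
        1.15524292e+00, -2.43691126e-03]), 'qvel': array([-0.0011628 , -0.00159817,  0.00047755, -0.00089711, -0.00177814,
       -0.00041985]), 'joint_efforts': array([ 3.53494454e-05, -6.05241323e+01, -3.42077458e+01,  2.54903989e-04,
        9.02288826e-03,  3.44624894e-06]), 'eef_pos': array([214.61990843, 586.48294026, 230.54797818]), 'tcp_rot': array([-3.14014451e+00,  1.75727904e-05,  2.79084103e+00]), 'contact_force': array([ 0.49688196, -0.73899598, -0.06741411]), 'wrist_torque': array([ 0.00011792,  0.01923257, -0.02026099]), 'grasp_force': 0.0, 'opening': 0.9965056271720476}
side {'K': array([[599.83392189,   0.        , 323.58056719],
       [  0.        , 599.83392189, 239.79489847],
       [  0.        ,   0.        ,   1.        ]]), 'distortion': array([-0.19186299,  0.        ,  0.        ,  0.        ,  0.        ]), 'rvec': array([ 2.09511456, -0.32738266,  0.20454587]), 'tvec': array([-520.57103532,  216.40850668, 1149.21068091])}
top {'K': array([[531.54530658, 
[... 228 characters left out ...]
.23484647, -1.95139028,  0.21268553]), 'tvec': array([  18.5883267 ,  599.67060201, 1171.11741484])}
{'K': array([[384.14900187,   0.        , 317.31012911],
       [  0.        , 384.14900187, 243.96941509],
       [  0.        ,   0.        ,   1.        ]]), 'distortion': array([-0.06871736,  0.        ,  0.        ,  0.        ,  0.        ]), 'mount': array([[ 2.55688328e-04, -9.55915917e-01, -2.93640416e-01,
         7.57125613e+01],
       [ 9.99999966e-01,  2.27403168e-04,  1.30465729e-04,
         2.46790913e-01],
       [-5.79395061e-05, -2.93640439e-01,  9.55915943e-01,
        -1.43187475e+02],
       [ 0.00000000e+00,  0.00000000e+00,  0.00000000e+00,
         1.00000000e+00]])}
```

View pics/side0.png

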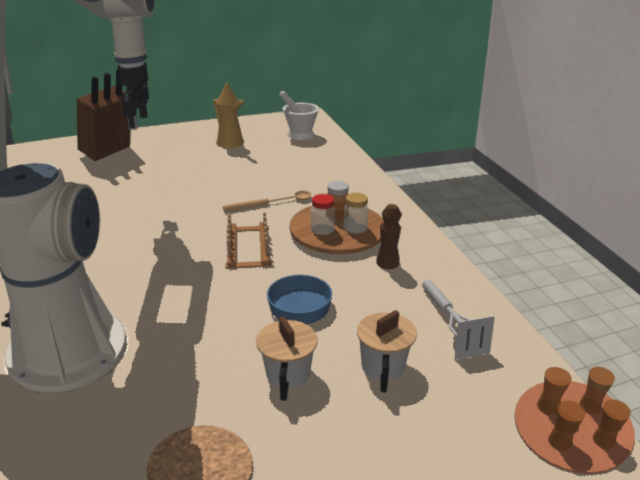

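View pics/top0.png

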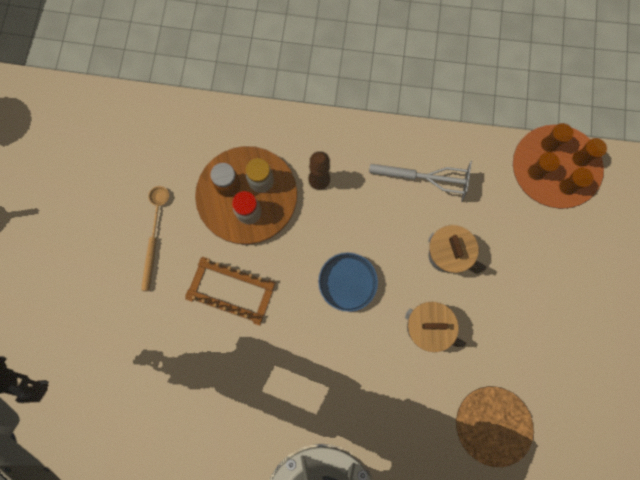

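Side view: both jugs are lidded (lids at about (287,340) and (386,333)), the dish at (300,298) is uncovered, and the rack is at (248,245). In the top view the lids are at (432,327) and (455,250), the dish at (348,282), the rack at (230,290), with the handles toward the lower right. So there are two lids.

```bash
cat > h.py <<'E'
from rig import r
import cv2,numpy as np
from scipy.spatial.transform import Rotation as R
def cam(n):
    c=r.camera_info(n)
    if n!="wrist":
        return c["K"],c["distortion"],cv2.Rodrigues(c["rvec"])[0],c["tvec"]
    s=r.sense(); T=np.eye(4); T[:3,:3]=R.from_euler("xyz",s["tcp_rot"]).as_matrix(); T[:3,3]=s["eef_pos"]
    M=np.linalg.inv(T@c["mount"]); return c["K"],c["distortion"],M[:3,:3],M[:3,3]
def ray(C,px):
    K,D,Rm,t=C; u=cv2.undistortPoints(np.float64(px).reshape(-1,1,2),K,D).reshape(-1,2)
    d=np.c_[u,np.ones(len(u))]@Rm; return -Rm.T@t,d/np.linalg.norm(d,axis=1)[:,None]
def onz(C,px,z):
    o,d=ray(C,px); return o+d*((z-o[2])/d[:,2])[:,None]
def proj(C,P): return cv2.projectPoints(np.float64(P).reshape(-1,3),cv2.Rodrigues(C[2])[0],C[3],C[0],C[1])[0].reshape(-1,2)
def tri(Cs,pxs):
    A=np.zeros((3,3));b=np.zeros(3)
    for C,p in zip(Cs,pxs):
        o,d=ray(C,p);P=np.eye(3)-np.outer(d[0],d[0]);A+=P;b+=P@o
    return np.linalg.solve(A,b)
E
python3 - <<'E'
from h import *
for n in("side","top"):
    im=cv2.imread(f"pics/{n}0.png"); hsv=cv2.cvtColor(im,cv2.COLOR_BGR2HSV)
    pts={"top":[(432,315),(455,232),(435,327),(460,343),(477,267),(350,285),(204,262),(400,230)],"side":[(300,340),(375,340),(287,330),(283,385),(300,300),(235,264),(340,400)]}[n]
    print(n,[(p,hsv[p[1],p[0]].tolist()) for p in pts])
im=cv2.imread("pics/top0.png")
cv2.imwrite("pics/crop1.png",np.vstack([cv2.resize(im[215:365,395:495],None,fx=4,fy=4,interpolation=cv2.INTER_CUBIC)]))
a=cv2.resize(im[215:365,395:495],(400,600),interpolation=cv2.INTER_CUBIC);b=cv2.resize(im[240:340,180:280],(400,400),interpolation=cv2.INTER_CUBIC)
c=np.zeros((600,800,3),np.uint8);c[:,:400]=a;c[:400,400:]=b;cv2.imwrite("pics/crop1.png",c)
E
```

```text
side [((300, 340), [15, 106, 180]), ((375, 340), [15, 105, 191]), ((287, 330), [11, 124, 82]), ((283, 385), [0, 10, 25]), ((300, 300), [105, 103, 131]), ((235, 264), [12, 129, 87]), ((340, 400), [16, 55, 203])]
top [((432, 315), [17, 134, 148]), ((455, 232), [17, 140, 168]), ((435, 327), [15, 141, 76]), ((460, 343), [27, 53, 48]), ((477, 267), [14, 80, 48]), ((350, 285), [104, 108, 109]), ((204, 262), [15, 196, 122]), ((400, 230), [19, 78, 171])]
```

View pics/crop1.png

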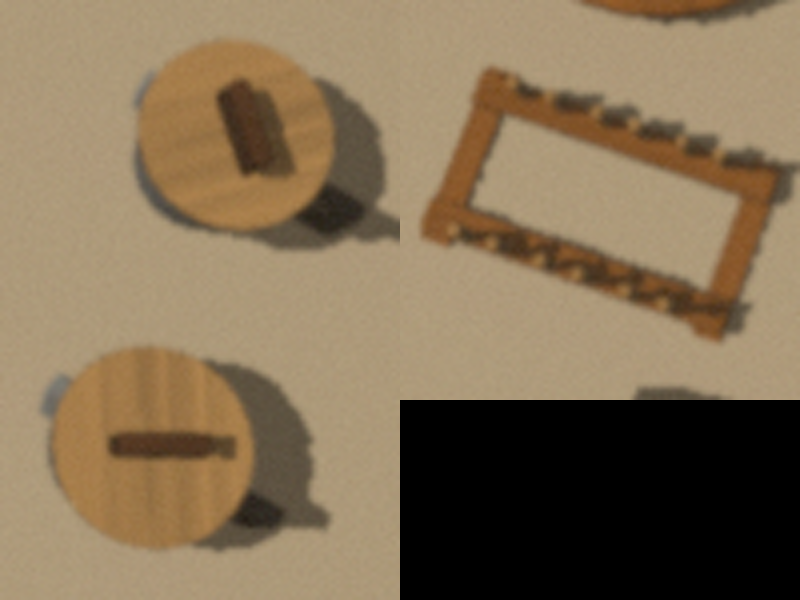

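The crop shows the two fins, the lips upper left, the handles lower right and the rack's light dowel tops; three slots are visible. Now to measure.

```bash
python3 - <<'E'
from h import *
T=cam("top");S=cam("side")
c=lambda l,ox,oy,bx=0:[((x-bx)/4+ox-.4,y/4+oy-.4) for x,y in l]
d=onz(T,c([(510,82),(549,97),(600,112),(638,128),(685,141),(720,155),(453,230),(492,242),(539,260),(577,273),(625,289),(662,303)],180,240,400),60)
print(d.round(0).tolist()); 
print("rack c",d.mean(0), "row sep",np.linalg.norm(d[:6].mean(0)-d[6:].mean(0)))
for row in(d[:6],d[6:]): v=row[5]-row[0];print(np.linalg.norm(v),np.degrees(np.arctan2(v[1],v[0])))
print("slots",[(d[[2*i,2*i+1,6+2*i,7+2*i]].mean(0)).round(1).tolist() for i in range(3)])
for nm,l in(("far",[(233,83),(258,172)]),("near",[(110,445),(212,445)])):
    f=onz(T,c(l,395,215),120);v=f[1]-f[0];print("fin",nm,f.mean(0),np.linalg.norm(v),np.degrees(np.arctan2(v[1],v[0])))
for n,z,C in(("top",86,T),("side",86,S)):
    im=cv2.imread(f"pics/{n}0.png");h=cv2.cvtColor(im,cv2.COLOR_BGR2HSV)
    m=((h[...,1]>92)&(h[...,0]<22)).astype(np.uint8)*255
    m=cv2.morphologyEx(m,cv2.MORPH_OPEN,np.ones((3,3)))
    for k in cv2.findContours(m,cv2.RETR_EXTERNAL,cv2.CHAIN_APPROX_NONE)[0]:
        if 600<cv2.contourArea(k)<4000:
            P=onz(C,k.reshape(-1,2).astype(float),z)[:,:2].astype(np.float32);(e,s,a)=cv2.fitEllipse(P);print(n,k.reshape(-1,2).mean(0).round(),np.round(e,1),np.round(s,1))
    m=cv2.morphologyEx(cv2.inRange(h,(95,60,40),(115,255,255)),cv2.MORPH_OPEN,np.ones((3,3)))
    k=max(cv2.findContours(m,cv2.RETR_EXTERNAL,cv2.CHAIN_APPROX_NONE)[0],key=cv2.contourArea)
    P=onz(C,k.reshape(-1,2).astype(float),36)[:,:2].astype(np.float32);print("dish",cv2.fitEllipse(P))
    m=(h[...,2]<45).astype(np.uint8)
    _,_,st,ce=cv2.connectedComponentsWithStats(m)
    for s,q in zip(st,ce):
        if 20<s[4]<900 and 260<q[0]<500 and q[1]>240: print(n,"dark",s,q.round(1))
im=cv2.imread("pics/side0.png")
a=cv2.resize(im[305:405,240:440],(800,400),interpolation=cv2.INTER_CUBIC);cv2.imwrite("pics/crop2.png",a)
E
```

```text
[[496.0, 333.0, 60.0], [491.0, 309.0, 60.0], [486.0, 279.0, 60.0], [480.0, 255.0, 60.0], [476.0, 227.0, 60.0], [471.0, 206.0, 60.0], [408.0, 350.0, 60.0], [405.0, 327.0, 60.0], [398.0, 298.0, 60.0], [394.0, 276.0, 60.0], [388.0, 247.0, 60.0], [384.0, 225.0, 60.0]]
rack c [439.73971309 277.78497285  60.        ] row sep 89.25237518980634
129.2451531334882 -101.46155424664133
126.61848276645985 -101.2888226623339
slots [[450.0, 329.6, 60.0], [439.5, 277.1, 60.0], [429.7, 226.7, 60.0]]
fin far [ 591.98406353 -218.60792305  120.        ] 51.03585204301862 -160.13956534255632
fin near [ 413.74733022 -187.20446093  120.        ] 54.00534272272023 -82.00586278073207
top [434. 326.] [ 415.1 -190.8] [109.2 111.2]
top [230. 290.] [433.3 264. ] [110.9 224.2]
top [454. 249.] [ 594.8 -222.5] [110.2 111.3]
top [152. 236.] [536.2 459.9] [ 58.7 219.9]
top [319. 170.] [738.5 105.7] [47.3 98. ]
dish ((493.6313781738281, -4.638335704803467), (115.36300659179688, 129.633544921875), 81.37995910644531)
top dark [471 267  12   5  28] [476.2 269.1]
top dark [323 476  14   4  36] [328.1 478. ]
side [286. 340.] [ 413.1 -194.3] [104.9 112.1]
side [387. 332.] [ 593.  -226.5] [104.8 111.1]
side [248. 245.] [415.3 143.1] [106.1 214.3]
side [348. 226.] [663.8 157.2] [244.6 314.9]
side [102. 119.] [  90.5 1118.3] [185.1 750.3]
side [228. 118.] [ 528.1 1018.1] [ 89.7 685.2]
dish ((490.0512390136719, -15.146736145019531), (134.4593048095703, 161.6190948486328), 171.29017639160156)
side dark [381 355   8  37 225] [384.5 373. ]
side dark [280 363   8  37 228] [283.3 381.7]
```

View pics/crop2.png

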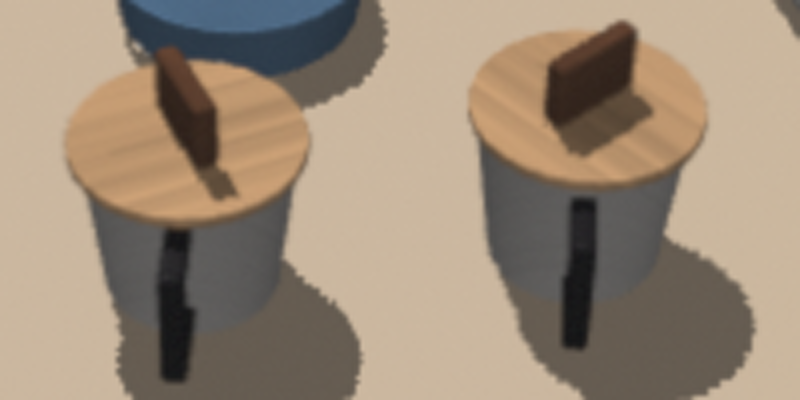

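```bash
cat >> h.py <<'E'
def down(az,tilt=0,lean=0):
    """tool matrix: x axis at azimuth az (deg), pointing down, then tilted by tilt deg in tool's own y"""
    return (R.from_euler("z",az,degrees=True)*R.from_euler("x",180,degrees=True)*R.from_euler("y",tilt,degrees=True)*R.from_euler("x",lean,degrees=True)).as_matrix()
def rel(p,M,p0=None,M0=None):
    s=r.sense()
    p0=s["eef_pos"] if p0 is None else np.array(p0); M0=R.from_euler("xyz",s["tcp_rot"]).as_matrix() if M0 is None else M0
    t=M0.T@(np.array(p)-p0)/200; w=R.from_matrix(M0.T@M).as_rotvec()/np.pi
    print("shift",t.round(4).tolist(),"turn",w.round(4).tolist(),"rows >=",int(np.ceil(max(np.linalg.norm(t)*200/41.7,np.degrees(np.linalg.norm(w)*np.pi)/7.16))))
E
python3 - <<'E'
from h import *
T=cam("top");S=cam("side")
c=lambda l,ox,oy:[((x)/4+ox-.4,y/4+oy-.4) for x,y in l]
for nm,l,s,ax,lp in(("near",(255,510),(173,378),(414,-190),(57,395)),("far",(332,208),(574,346),(593,-223),(147,92))):
    b=onz(T,c([l],395,215),74)[0];q=onz(S,c([s],240,305),12)[0];L=onz(T,c([lp],395,215),77)[0]
    print(nm,"top",b.round(),"bottom",q.round(),"lip",L.round())
    for h in(b,q):
        v=np.array(ax)-h[:2];print(np.linalg.norm(v),np.degrees(np.arctan2(v[1],v[0])))
    v=L[:2]-ax;print("lip",np.linalg.norm(v),np.degrees(np.arctan2(v[1],v[0])))
rel([414,-190,330],down(98))
E
```

```text
near top [ 389. -251.   74.] bottom [ 386. -264.   12.] lip [ 436. -137.   77.]
65.51496274257148 67.96972974299042
79.37431973876176 69.22232872474362
lip 57.31585088442428 67.0191587678951
far top [ 563. -281.   74.] bottom [ 561. -299.   12.] lip [ 615. -172.   77.]
65.8433511939966 62.57442410801086
82.51784282926378 67.36701363502422
lip 55.64664603920702 66.7498120548053
shift [-2.2705, -3.3043, -0.4928] turn [-0.0004, 0.0002, 0.3439] rows >= 20
```

```bash
M="python3 -m inch"
$M '[[[-0.568,-0.826,-0.123,0,0,0],[-0.568,-0.826,-0.123,0,0,0],[-0.568,-0.826,-0.123,0,0,0],[-0.568,-0.826,-0.123,0,0,0],[-0.568,-0.826,-0.123,0,0,0]]]' 1 40
$M '[[[-0.568,-0.826,-0.123,0,0,0],[-0.568,-0.826,-0.123,0,0,0],[-0.568,-0.826,-0.123,0,0,0],[-0.568,-0.826,-0.123,0,0,0],[-0.568,-0.826,-0.123,0,0,0]]]'
$M '[[[-0.568,-0.826,-0.123,0,0,0],[-0.568,-0.826,-0.123,0,0,0],[-0.568,-0.826,-0.123,0,0,0],[-0.568,-0.826,-0.123,0,0,0],[-0.568,-0.826,-0.123,0,0,0]]]'
$M '[[[-0.568,-0.826,-0.123,0,0,0.31],[-0.568,-0.826,-0.123,0,0,0.31],[-0.568,-0.826,-0.123,0,0,0.31],[-0.568,-0.826,-0.123,0,0,0.31],[-0.568,-0.826,-0.123,0,0,0.31],[-0.568,-0.826,-0.123,0,0,0.31],[-0.568,-0.826,-0.123,0,0,0.31],[-0.568,-0.826,-0.123,0,0,0.31]]]'
$M '[[[0,0,0,0,0,0],[0,0,0,0,0,0]]]'
python3 - <<'E'
from h import *
s=r.sense();print(s["qpos"],s["eef_pos"],s["tcp_rot"])
cv2.imwrite("pics/w1.png",r.grab_frame("wrist")[:,:,::-1])
E
```

```text
clock: 0.52
eef_pos: [264.5, 390.1, 255.7]
tcp_rot: [-3.14, 0.0, 2.791]
contact_force: [0.9, -0.1, 0.5]
opening: 1.001
grasp_force: 0.0
clock: 0.93
eef_pos: [314.3, 196.2, 280.7]
tcp_rot: [-3.141, 0.0, 2.791]
contact_force: [0.6, 0.1, 0.2]
opening: 1.0
grasp_force: 0.0
clock: 1.35
eef_pos: [364.4, 2.0, 305.5]
tcp_rot: [-3.142, 0.001, 2.79]
contact_force: [0.5, 0.0, -0.5]
opening: 1.0
grasp_force: 0.0
clock: 2.02
eef_pos: [414.1, -190.6, 329.2]
tcp_rot: [-3.141, -0.001, 1.809]
contact_force: [0.3, 0.7, -0.0]
opening: 0.998
grasp_force: 0.0
clock: 2.18
eef_pos: [414.2, -189.7, 329.4]
tcp_rot: [-3.141, -0.0, 1.82]
contact_force: [-0.1, 0.1, 1.2]
opening: 0.995
grasp_force: 0.0
[-4.32803671e-01 -7.54053565e-03  1.85210481e+00 -1.61023164e-05
  1.29758775e+00 -6.82042809e-01] [ 414.21779175 -189.7298929   329.42307292] [-3.14114865e+00 -3.40579358e-04  1.82003974e+00]
```

View pics/w1.png

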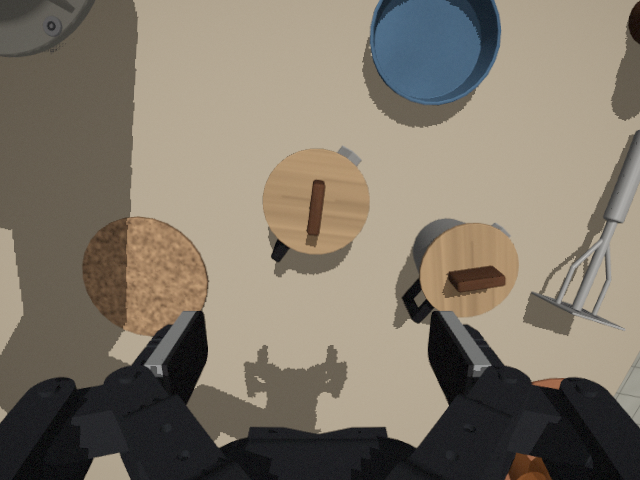

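The wrist view shows the near lid's fin at (316,208), the far lid's fin at (478,279), both handles dark below them and the dish at (437,45).

```bash
python3 - <<'E'
from h import *
im=cv2.imread("pics/w1.png");C=cam("wrist");h=cv2.cvtColor(im,cv2.COLOR_BGR2HSV)
m=((h[...,1]>75)&(h[...,0]<22)&(h[...,2]>110)).astype(np.uint8)
f=((h[...,1]>110)&(h[...,2]<100)&(h[...,0]<20)).astype(np.uint8)
print(h[165,300],h[205,316],h[279,480],h[60,250])
for (x0,y0,x1,y1),e in(((255,140,385,262),"near"),((410,215,530,325),"far")):
    s=np.zeros_like(m);s[y0:y1,x0:x1]=1
    k=max(cv2.findContours(m*s,cv2.RETR_EXTERNAL,cv2.CHAIN_APPROX_NONE)[0],key=cv2.contourArea).reshape(-1,2).astype(float)
    print(e,"lid",cv2.fitEllipse(onz(C,k,86)[:,:2].astype(np.float32)))
    k=max(cv2.findContours(f*s,cv2.RETR_EXTERNAL,cv2.CHAIN_APPROX_NONE)[0],key=cv2.contourArea).reshape(-1,2).astype(float)
    for z in(120,105):
        q=cv2.minAreaRect(onz(C,k,z)[:,:2].astype(np.float32));b=cv2.boxPoints(q);print(z,np.round(q[0],1),np.round(q[1],1),q[2],[np.degrees(np.arctan2(*(b[i+1]-b[i])[::-1])).round(1) for i in(0,1)])
# black handles
d=((h[...,2]<40)).astype(np.uint8);_,_,st,ce=cv2.connectedComponentsWithStats(d)
for s,q in zip(st,ce):
    if 30<s[4]<900 and q[1]<330: print(s,q.round())
b=cv2.inRange(h,(95,60,40),(115,255,255))
k=max(cv2.findContours(b,cv2.RETR_EXTERNAL,cv2.CHAIN_APPROX_NONE)[0],key=cv2.contourArea).reshape(-1,2).astype(float)
print("dish",cv2.fitEllipse(onz(C,k,36)[:,:2].astype(np.float32)))
rel([414,-190,200],down(98,-25))
E
```

```text
[ 16  94 179] [ 11 135  89] [ 12 142  79] [ 19  47 180]
near lid ((412.01104736328125, -189.88882446289062), (107.90258026123047, 108.94563293457031), 11.50674819946289)
120 [ 411.7 -188.2] [11.8 53.6] 6.991147994995117 [np.float32(-83.0), np.float32(7.0)]
105 [ 412.4 -191.2] [12.3 55.9] 6.991090297698975 [np.float32(-83.0), np.float32(7.0)]
far lid ((592.3681640625, -220.66651916503906), (107.09388732910156, 109.15077209472656), 70.6484375)
120 [ 585.1 -217.7] [57.  25.1] 22.147422790527344 [np.float32(-67.9), np.float32(22.1)]
105 [ 593.2 -222. ] [59.4 26.2] 22.147388458251953 [np.float32(-67.9), np.float32(22.1)]
[629   7  11  36 298] [635.  24.]
[272 240  17  22 211] [279. 251.]
[449 275   8  14  39] [452. 281.]
[402 279  32  44 589] [416. 303.]
dish ((494.61639404296875, -6.316988945007324), (109.94969177246094, 144.59640502929688), 106.43336486816406)
shift [-0.0015, -0.0019, 0.6477] turn [0.0076, -0.1388, 0.0345] rows >= 4
```

```bash
python3 - <<'E'
from h import *
rel([409,-164,168.5],down(97,-25))
rel([413,-198,96],down(97,-25),[409,-164,168.5],down(97,-25))
E
```

```text
shift [0.1306, 0.0061, 0.8052] turn [0.0088, -0.1388, 0.04] rows >= 4
shift [-0.0019, -0.0009, 0.4009] turn [0.0, 0.0, 0.0] rows >= 2
```

```bash
M="python3 -m inch"
$M '[[[0.13,0.006,0.805,0.009,-0.139,0.04],[0.13,0.006,0.805,0.009,-0.139,0.04],[0.13,0.006,0.805,0.009,-0.139,0.04],[0.13,0.006,0.805,0.009,-0.139,0.04],[0.13,0.006,0.805,0.009,-0.139,0.04],[0.13,0.006,0.805,0.009,-0.139,0.04],[0.13,0.006,0.805,0.009,-0.139,0.04]]]'
$M '[[[0,0,0.1,0,0,0],[0,0,0.2,0,0,0],[0,0,0.3,0,0,0],[0,0,0.4,0,0,0],[0,0,0.4,0,0,0],[0,0,0.4,0,0,0]]]'
$M '[[[0,0,0,0,0,0],[0,0,0,0,0,0],[0,0,0,0,0,0],[0,0,0,0,0,0],[0,0,0,0,0,0],[0,0,0,0,0,0],[0,0,0,0,0,0],[0,0,0,0,0,0]]]' -1 40
python3 - <<'E'
from h import *
s=r.sense();print(s["qpos"],s["eef_pos"],s["tcp_rot"],s["opening"])
E
```

```text
clock: 2.82
eef_pos: [408.2, -163.1, 167.5]
tcp_rot: [-3.134, 0.436, 1.699]
contact_force: [0.0, 0.0, 0.6]
opening: 1.001
grasp_force: 0.0
clock: 3.32
eef_pos: [413.9, -199.2, 97.4]
tcp_rot: [-3.141, 0.437, 1.689]
contact_force: [-0.3, -0.6, 0.5]
opening: 1.004
grasp_force: 0.0
clock: 3.98
eef_pos: [413.5, -197.8, 96.6]
tcp_rot: [-3.141, 0.438, 1.69]
contact_force: [-1.3, 3.3, 6.2]
opening: 0.132
grasp_force: 40.5
[-0.13821216  0.27683363  2.23320749 -0.74115298  0.65245106  0.34637051] [ 413.46226578 -197.82329335   96.57329826] [-3.14149742  0.43763519  1.68961221] 0.13179174620267092
```

```bash
cat >> h.py <<'E'
from scipy.optimize import least_squares
def log():
    s=r.sense();open("log.txt","a").write(" ".join(map(repr,map(float,[*s["qpos"],*s["eef_pos"],*s["tcp_rot"]])))+"\n");return s
LO=np.array([-2.63,-.92,.06,-1.3,0,-3.02]);HI=np.array([2.63,2.1,2.66,4.44,2.69,3.02])
def fk(q,P):
    a,L1,L2,e,h,L3=P;E=lambda ax,v:R.from_euler(ax,v)
    r1=E("z",q[0]);t1=r1*E("y",q[1]);t2=r1*E("y",q[1]+q[2])
    w=r1.apply([a,0,h])+t1.apply([0,0,L1])+t2.apply([e,0,L2])
    Rt=t2*E("z",q[3])*E("y",q[4])*E("z",q[5])*E("z",np.pi/2)
    return w+Rt.apply([0,0,L3]),Rt.as_matrix()
def fit():
    D=np.loadtxt("log.txt",ndmin=2)
    f=lambda P:np.concatenate([fk(d[:6],P)[0]-d[6:9] for d in D])
    return least_squares(lambda P:np.r_[f(P),.01*(P-P0)],P0)
P0=np.array([0,544,485,0,200,280.])
try: P=np.loadtxt("P.txt")
except OSError: P=P0
def ik(p,M,q0=None,n=30):
    q0=r.sense()["qpos"] if q0 is None else q0;best=None;rng=np.random.default_rng(0)
    for i in range(n):
        x=np.clip(q0 if i==0 else q0+rng.normal(0,.7,6),LO+.01,HI-.01)
        s=least_squares(lambda q:np.r_[(fk(q,P)[0]-p)/100,R.from_matrix(M.T@fk(q,P)[1]).as_rotvec()],x,bounds=(LO,HI))
        c=(s.cost>1e-6)*1e3+s.cost+np.abs(s.x-q0).max()
        if best is None or c<best[0]: best=(c,s.cost,s.x)
    return best[1],best[2]
E
python3 - <<'E'
from h import *
D=[[1.21759845e+00,3.53684096e-01,1.63411374e+00,-2.3e-05,1.15524292e+00,-2.43e-03,214.61990843,586.48294026,230.54797818,-3.14014451e+00,1.757e-05,2.79084103e+00],
[-4.32803671e-01,-7.54053565e-03,1.85210481e+00,-1.6e-05,1.29758775e+00,-6.82042809e-01,414.21779175,-189.7298929,329.42307292,-3.14114865,-3.4e-04,1.82003974]]
np.savetxt("log.txt",D);s=log()
M=R.from_euler("xyz",s["tcp_rot"]).as_matrix();print(np.round(M-fk(s["qpos"],P0)[1],2))
f=fit();np.savetxt("P.txt",f.x);print(f.x.round(1),f.cost,np.abs(f.fun[:9]).round(1))
E
```

```text
[[-0. -0. -0.]
 [-0.  0.  0.]
 [ 0. -0.  0.]]
[  0.8 568.  493.4  58.2 289.8 339. ] 3.033404220484494 [1.4 0.5 0.1 0.7 1.3 0.1 0.  0.  0. ]
```

```bash
M="python3 -m inch"
cat >> h.py <<'E'
SL=np.array([[450,329.6],[439.5,277.4],[429.7,226.7]])
RAZ=78.6
E
python3 - <<'E'
from h import *
s=r.sense();M=R.from_euler("xyz",s["tcp_rot"]).as_matrix()
c=M.T@(np.array([412,-190,83])-s["eef_pos"]);n=M.T@[0,0,1];print("c",c.round(1),"n",n.round(3));np.savetxt("c1.txt",c)
for tilt in(65.1,):
  Mt=down(RAZ,tilt);print("normal",Mt@n, np.array([-np.cos(np.radians(RAZ)),-np.sin(np.radians(RAZ))]))
  for z in(64,150):
    p=np.r_[SL[0],z]-Mt@c;e,q=ik(p,Mt);print(z,p.round(1),e,q.round(2))
p2=s["eef_pos"]+[0,0,160];e,q=ik(p2,M);print(e,q.round(2)); rel(p2,M)
E
```

```text
c [12.9 -0.5  8.9] n [-0.424 -0.    -0.906]
normal [-0.19774098 -0.98024957 -0.00304821] [-0.19765734 -0.98027117]
64 [447.8 316.2  56. ] 1.638088770366317e-19 [ 0.04  0.78  2.27  1.76  1.12 -1.47]
150 [447.8 316.2 142. ] 3.871467816398576e-20 [ 0.04  0.55  2.29  1.66  1.09 -1.24]
1.4147841107286916e-19 [-0.14 -0.    2.09 -0.51  1.    0.01]
shift [-0.339, -0.0001, -0.7246] turn [0.0, 0.0, 0.0] rows >= 4
```

```bash
M="python3 -m inch"
$M '[[[-0.05,0,-0.107,0,0,0],[-0.1,0,-0.214,0,0,0],[-0.2,0,-0.427,0,0,0],[-0.34,0,-0.725,0,0,0],[-0.34,0,-0.725,0,0,0],[-0.34,0,-0.725,0,0,0],[-0.34,0,-0.725,0,0,0]]]'
python3 - <<'E'
from h import *
s=log();f=fit();np.savetxt("P.txt",f.x);print(f.x.round(1),f.cost)
M=R.from_euler("xyz",s["tcp_rot"]).as_matrix();c=np.loadtxt("c1.txt")
Mt=down(RAZ,65.1);Mm=down(88,20);W=[(s["eef_pos"],M),((430,-60,330),Mm),(np.r_[SL[0],160]-Mt@c+[0,-80,60],Mt),(np.r_[SL[0],140]-Mt@c,Mt),(np.r_[SL[0],64]-Mt@c,Mt)]
q=s["qpos"]
for a,b in zip(W,W[1:]):
    rel(*b,*a);e,q=ik(np.array(b[0]),b[1],q,8);print(np.round(b[0],1),e,q.round(2))
E
```

```text
clock: 4.57
eef_pos: [414.2, -198.1, 257.9]
tcp_rot: [3.138, 0.438, 1.688]
contact_force: [-1.0, -0.3, -1.7]
opening: 0.131
grasp_force: 39.5
[  0.8 567.5 493.4  58.1 290.3 339.1] 3.0762883247998833
shift [0.4596, 0.1614, -0.613] turn [0.0033, 0.25, 0.05] rows >= 7
[430 -60 330] 4.246177759644758e-26 [-0.39  0.02  1.87  0.33  1.39 -0.44]
shift [1.1921, 0.0374, 1.0617] turn [-0.0362, 0.25, 0.0395] rows >= 8
[447.8 236.2 212. ] 2.0854057331484419e-19 [-0.17  0.38  2.27  1.38  1.18 -1.04]
shift [-0.1977, -0.0791, 0.5241] turn [0.0, 0.0, 0.0] rows >= 3
[447.8 316.2 132. ] 2.4080264035770518e-20 [ 0.04  0.58  2.29  1.68  1.09 -1.27]
shift [-0.3447, -0.0, 0.16] turn [0.0, 0.0, 0.0] rows >= 2
[447.8 316.2  56. ] 2.392165029522102e-24 [ 0.04  0.78  2.27  1.76  1.12 -1.47]
```

```bash
M="python3 -m inch"
$M '[[[0.46,0.161,-0.613,0.003,0.25,0.05],[0.46,0.161,-0.613,0.003,0.25,0.05],[0.46,0.161,-0.613,0.003,0.25,0.05],[0.46,0.161,-0.613,0.003,0.25,0.05],[0.46,0.161,-0.613,0.003,0.25,0.05],[0.46,0.161,-0.613,0.003,0.25,0.05],[0.46,0.161,-0.613,0.003,0.25,0.05],[0.46,0.161,-0.613,0.003,0.25,0.05]]]'
$M '[[[0.7,0.022,0.623,-0.018,0.125,0.02],[0.7,0.022,0.623,-0.018,0.125,0.02],[0.7,0.022,0.623,-0.018,0.125,0.02],[0.7,0.022,0.623,-0.018,0.125,0.02],[0.7,0.022,0.623,-0.018,0.125,0.02],[0.7,0.022,0.623,-0.018,0.125,0.02]]]'
python3 - <<'E'
from h import *
s=log();f=fit();np.savetxt("P.txt",f.x);print(f.x.round(1),f.cost)
M=R.from_euler("xyz",s["tcp_rot"]).as_matrix();c=np.loadtxt("c1.txt")
Mt=down(RAZ,65.1);W=[(s["eef_pos"],M),(np.r_[SL[0],160]-Mt@c+[0,-80,60],Mt),(np.r_[SL[0],140]-Mt@c,Mt),(np.r_[SL[0],64]-Mt@c,Mt)]
for a,b in zip(W,W[1:]): rel(*b,*a)
E
```

```text
clock: 5.23
eef_pos: [428.4, -61.2, 325.7]
tcp_rot: [-3.133, -0.353, 1.529]
contact_force: [-0.1, 0.5, -0.7]
opening: 0.131
grasp_force: 39.4
clock: 5.73
eef_pos: [436.2, 117.1, 255.7]
tcp_rot: [3.136, -0.742, 1.46]
contact_force: [-1.2, 0.3, -0.9]
opening: 0.134
grasp_force: 39.4
[1.000e-01 5.681e+02 4.942e+02 5.850e+01 2.936e+02 3.424e+02] 6.432135156870988
shift [0.2934, -0.0116, 0.5652] turn [-0.0209, 0.1254, 0.017] rows >= 4
shift [-0.1977, -0.0791, 0.5241] turn [0.0, 0.0, 0.0] rows >= 3
shift [-0.3447, -0.0, 0.16] turn [0.0, 0.0, 0.0] rows >= 2
```

Move to hover just above the slot and check there with cameras before descending.

```bash
M="python3 -m inch"
$M '[[[0.293,-0.012,0.565,-0.021,0.125,0.017],[0.293,-0.012,0.565,-0.021,0.125,0.017],[0.293,-0.012,0.565,-0.021,0.125,0.017],[0.293,-0.012,0.565,-0.021,0.125,0.017],[0.293,-0.012,0.565,-0.021,0.125,0.017],[0.293,-0.012,0.565,-0.021,0.125,0.017]]]'
$M '[[[-0.198,-0.079,0.524,0,0,0],[-0.198,-0.079,0.524,0,0,0],[-0.198,-0.079,0.524,0,0,0],[-0.198,-0.079,0.524,0,0,0],[-0.198,-0.079,0.524,0,0,0],[-0.198,-0.079,0.524,0,0,0]]]'
python3 - <<'E'
from h import *
s=log();c=np.loadtxt("c1.txt");M=R.from_euler("xyz",s["tcp_rot"]).as_matrix();L=s["eef_pos"]+M@c;print("lid at",L, "n",M@[-.424,0,-.906])
p=np.r_[SL[0],64]-down(RAZ,65.1)@c; rel(p,down(RAZ,65.1))
t=r.grab_frame("top")[:,:,::-1];d=r.grab_frame("side")[:,:,::-1]
o=np.zeros((500,800,3),np.uint8);o[:,:400]=cv2.resize(t[215:340,170:270],(400,500),interpolation=2);o[:,400:]=cv2.resize(d[160:285,200:300],(400,500),interpolation=2);cv2.imwrite("pics/hov1.png",o)
E
```

```text
clock: 6.23
eef_pos: [450.7, 233.2, 214.4]
tcp_rot: [3.13, -1.134, 1.382]
contact_force: [0.4, 0.0, -0.4]
opening: 0.133
grasp_force: 39.4
clock: 6.73
eef_pos: [453.5, 312.5, 136.9]
tcp_rot: [3.116, -1.137, 1.393]
contact_force: [0.1, -0.6, 0.8]
opening: 0.135
grasp_force: 39.4
lid at [455.59727857 325.92611691 144.91062373] n [-0.19943886 -0.98021531 -0.00375382]
shift [-0.3615, -0.0358, 0.1812] turn [0.002, -0.0002, 0.0029] rows >= 2
```

View pics/hov1.png

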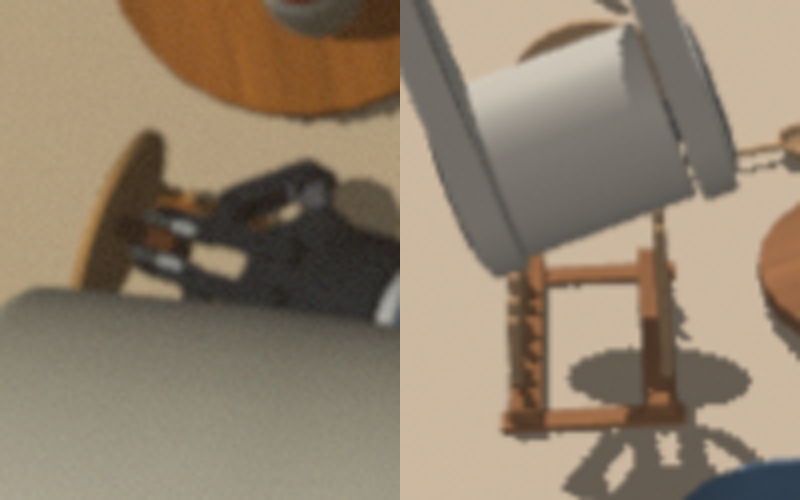

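The top crop shows the lid held upright with its top end near full-frame pixel (207,247) and its left edge at about (192,277). I will hold that against the projected position.

```bash
python3 - <<'E'
from h import *
s=r.sense();c=np.loadtxt("c1.txt");M=R.from_euler("xyz",s["tcp_rot"]).as_matrix();L=s["eef_pos"]+M@c;n=M@[-.424,0,-.906]
u=np.cross([0,0,1],n);u/=np.linalg.norm(u);v=np.cross(n,u);T=cam("top")
im=r.grab_frame("top")[:,:,::-1].copy();big=cv2.resize(im[225:300,175:250],(600,600),interpolation=2)
for k,col in((3,(0,255,0)),(-3,(0,0,255))):
    a=np.linspace(0,2*np.pi,60);ring=L+k*n+55*(np.outer(np.cos(a),u)+np.outer(np.sin(a),v))
    cv2.polylines(big,[((proj(T,ring)-[175,225]+.5)*8).astype(np.int32)],True,col,1)
cv2.imwrite("pics/ov1.png",big)
E
```

View pics/ov1.png

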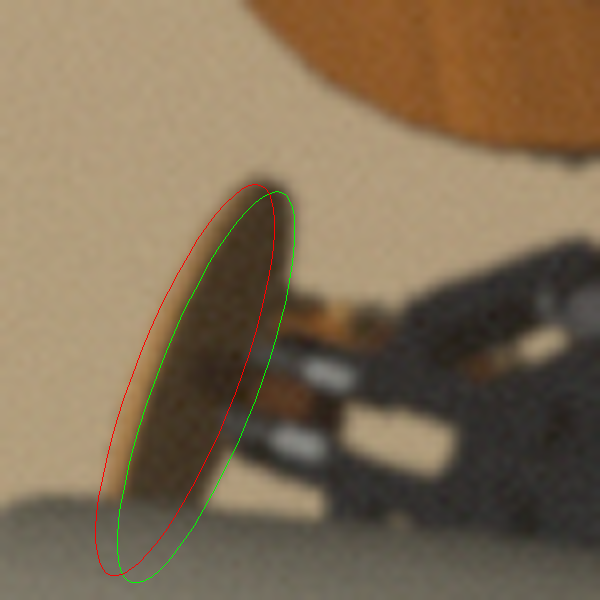

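```bash
M="python3 -m inch"
$M '[[[0.006,-0.036,0.011,0,0,0.003],[0.006,-0.036,0.011,0,0,0.003],[0.006,-0.036,0.011,0,0,0.003]]]'
python3 - <<'E'
from h import *
c=np.loadtxt("c1.txt");s=r.sense();M=R.from_euler("xyz",s["tcp_rot"]).as_matrix();print(s["eef_pos"]+M@c)
rel(np.r_[SL[0],63.5]-down(RAZ,65.1)@c,down(RAZ,65.1))
E
```

```text
clock: 7.13
eef_pos: [445.9, 316.5, 136.1]
tcp_rot: [3.141, -1.137, 1.365]
contact_force: [0.6, -0.3, -1.4]
opening: 0.128
grasp_force: 39.4
[448.10996507 329.91553347 144.05368399]
shift [-0.3652, 0.01, 0.1697] turn [0.002, -0.0002, -0.0009] rows >= 2
```

```bash
M="python3 -m inch"
$M '[[[-0.061,0.01,0.028,0,0,0],[-0.122,0.01,0.057,0,0,0],[-0.183,0.01,0.085,0,0,0],[-0.244,0.01,0.113,0,0,0],[-0.305,0.01,0.142,0,0,0],[-0.365,0.01,0.17,0,0,0],[-0.365,0.01,0.17,0,0,0],[-0.365,0.01,0.17,0,0,0]]]'
python3 - <<'E'
from h import *
c=np.loadtxt("c1.txt");s=log();M=R.from_euler("xyz",s["tcp_rot"]).as_matrix();print(s["eef_pos"]+M@c,M@[-.424,0,-.906])
E
```

```text
clock: 7.8
eef_pos: [447.1, 316.5, 54.6]
tcp_rot: [-3.137, -1.137, 1.361]
contact_force: [-2.5, 0.9, 0.8]
opening: 0.134
grasp_force: 42.1
[449.40576441 329.89765993  62.61008671] [-0.20340025 -0.97940159 -0.00358538]
```

```bash
M="python3 -m inch"
$M '[[[0,0,0,0,0,0],[0,0,0,0,0,0],[0,0,0,0,0,0],[0,0,0,0,0,0]]]' -0.3
$M '[[[0,0,-0.05,0,0,0],[0,0,-0.15,0,0,0],[0,0,-0.3,0,0,0],[0,0,-0.5,0,0,0],[0,0,-0.7,0,0,0],[0,0,-0.9,0,0,0],[0,0,-0.9,0,0,0],[0,0,-0.9,0,0,0]]]'
python3 - <<'E'
from h import *
s=log();f=fit();np.savetxt("P.txt",f.x);print(f.x.round(1),f.cost)
M=R.from_euler("xyz",s["tcp_rot"]).as_matrix()
cv2.imwrite("pics/w2.png",r.grab_frame("wrist")[:,:,::-1])
W=[(s["eef_pos"],M),((440,-60,330),down(50,20)),((585,-190,330),down(21,-0)),]
for a,b in zip(W,W[1:]): rel(*b,*a);print(ik(np.array(b[0]),b[1],s["qpos"],8))
E
```

```text
clock: 8.13
eef_pos: [448.7, 316.3, 55.5]
tcp_rot: [3.139, -1.137, 1.367]
contact_force: [-0.6, -0.3, -0.3]
opening: 0.351
grasp_force: 0.0
clock: 8.8
eef_pos: [416.4, 154.2, 131.7]
tcp_rot: [3.133, -1.136, 1.367]
contact_force: [0.3, 0.4, -0.9]
opening: 0.352
grasp_force: 0.0
[ -0.6 568.2 494.8  58.1 294.8 343.8] 7.734436251391215
shift [0.4674, 0.3428, -1.3447] turn [-0.1068, -0.2456, 0.118] rows >= 8
(np.float64(7.887277404303506e-20), array([-0.38951149, -0.10292437,  1.98493685,  0.36113987,  1.17380476,
        0.18206862]))
shift [-0.03, 0.9732, -0.0109] turn [-0.0281, -0.1087, 0.1595] rows >= 5
(np.float64(1.4355778730951135e-19), array([-3.14038625e-01,  2.62230873e-01,  1.53927521e+00,  8.69101998e-11,
        1.34008657e+00,  8.90238559e-01]))
```

View pics/w2.png

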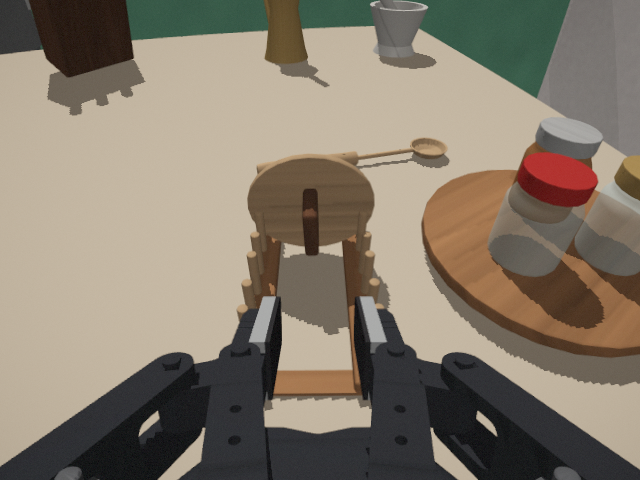

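The first lid stands upright in the far slot, fin toward the camera, at (310,200). Now the far lid.

```bash
M="python3 -m inch"
$M '[[[0.23,0.17,-0.67,-0.053,-0.123,0.059],[0.23,0.17,-0.67,-0.053,-0.123,0.059],[0.23,0.17,-0.67,-0.053,-0.123,0.059],[0.23,0.17,-0.67,-0.053,-0.123,0.059],[0.23,0.17,-0.67,-0.053,-0.123,0.059],[0.23,0.17,-0.67,-0.053,-0.123,0.059]]]' 1
python3 - <<'E'
from h import *
s=log()
rel((470,-90,320),down(50,20)); rel((585,-180,320),down(21,0),(470,-90,320),down(50,20))
E
```

```text
clock: 9.35
eef_pos: [428.7, 50.1, 231.5]
tcp_rot: [-3.081, -0.74, 1.083]
contact_force: [1.1, 0.7, 0.6]
opening: 0.999
grasp_force: 0.0
shift [-0.0872, 0.469, -0.7084] turn [-0.0538, -0.1223, 0.0614] rows >= 5
shift [0.0234, 0.7297, 0.0085] turn [-0.0281, -0.1087, 0.1595] rows >= 5
```

```bash
M="python3 -m inch"
$M '[[[-0.087,0.469,-0.708,-0.054,-0.122,0.061],[-0.087,0.469,-0.708,-0.054,-0.122,0.061],[-0.087,0.469,-0.708,-0.054,-0.122,0.061],[-0.087,0.469,-0.708,-0.054,-0.122,0.061],[-0.087,0.469,-0.708,-0.054,-0.122,0.061],[-0.087,0.469,-0.708,-0.054,-0.122,0.061],[-0.087,0.469,-0.708,-0.054,-0.122,0.061]]]'
$M '[[[0.023,0.73,0.009,-0.028,-0.109,0.16],[0.023,0.73,0.009,-0.028,-0.109,0.16],[0.023,0.73,0.009,-0.028,-0.109,0.16],[0.023,0.73,0.009,-0.028,-0.109,0.16],[0.023,0.73,0.009,-0.028,-0.109,0.16],[0.023,0.73,0.009,-0.028,-0.109,0.16],[0.023,0.73,0.009,-0.028,-0.109,0.16],[0.023,0.73,0.009,-0.028,-0.109,0.16]]]'
cat >> h.py <<'E'
def lidfin(im,C,near,zl=86,zf=105):
    h=cv2.cvtColor(im,cv2.COLOR_BGR2HSV);pc=proj(C,[*near,86])[0];s=np.zeros(im.shape[:2],np.uint8);cv2.circle(s,tuple(int(v) for v in pc),90,1,-1)
    m=((h[...,1]>75)&(h[...,0]<22)&(h[...,2]>110)).astype(np.uint8)
    f=((h[...,1]>110)&(h[...,2]<100)&(h[...,0]<20)).astype(np.uint8)
    for nm,mm,z in(("lid",m,zl),("fin",f,zf)):
        k=max(cv2.findContours(mm*s,cv2.RETR_EXTERNAL,cv2.CHAIN_APPROX_NONE)[0],key=cv2.contourArea).reshape(-1,2).astype(float)
        X=onz(C,k,z)[:,:2].astype(np.float32);print(nm,cv2.fitEllipse(X) if nm=="lid" else cv2.minAreaRect(X))
E
python3 - <<'E'
from h import *
s=log();print(s["eef_pos"],s["tcp_rot"]);C=cam("wrist");im=r.grab_frame("wrist")[:,:,::-1].copy();cv2.imwrite("pics/w3.png",im)
lidfin(im,C,(592,-221),86,118)
E
```

```text
clock: 9.93
eef_pos: [467.9, -88.6, 314.1]
tcp_rot: [-3.13, -0.351, 0.872]
contact_force: [0.2, 0.1, -0.4]
opening: 0.995
grasp_force: 0.0
clock: 10.6
eef_pos: [582.4, -179.6, 313.6]
tcp_rot: [-3.132, 0.005, 0.37]
contact_force: [-0.0, 0.5, 0.3]
opening: 0.999
grasp_force: 0.0
[ 582.39099127 -179.5812265   313.57135996] [-3.1318196   0.00450677  0.36952166]
lid ((592.8355712890625, -221.67625427246094), (108.080810546875, 108.59525299072266), 179.66969299316406)
fin ((594.6549072265625, -220.06903076171875), (52.85652160644531, 14.429675102233887), 22.9713134765625)
```

View pics/w3.png

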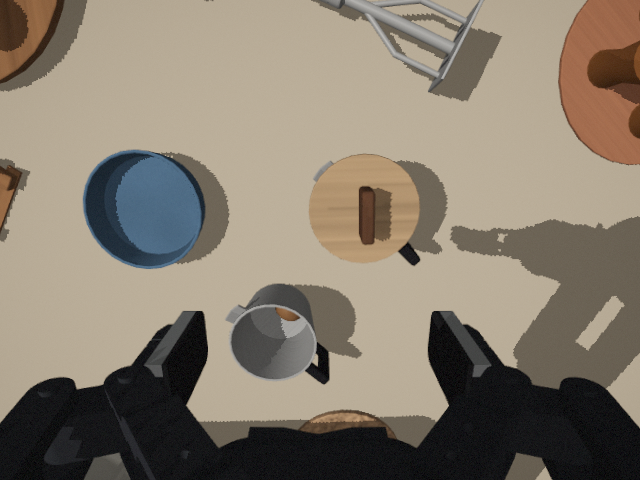

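The far lid is at (365,208), its fin upright in the image; the open near jug at (275,340) shows a nut inside. Next, grasp the far lid.

```bash
python3 - <<'E'
from h import *
Mp=down(22,-25);print(ik(np.array([585.5,-224.5,96]),Mp,None,8))
rel((617,-212,168.5),Mp); rel((585.5,-224.5,96),Mp,(617,-212,168.5),Mp)
E
```

```text
(np.float64(1.0395128610172306e-20), array([-0.2318827 ,  0.69237927,  1.47108344, -0.25295444,  1.34887956,
        1.05734666]))
shift [0.107, 0.2173, 0.727] turn [-0.0038, -0.1377, -0.0044] rows >= 4
shift [-0.0004, -0.0011, 0.4001] turn [0.0, 0.0, 0.0] rows >= 2
```

```bash
M="python3 -m inch"
$M '[[[0.107,0.217,0.727,-0.004,-0.138,-0.004],[0.107,0.217,0.727,-0.004,-0.138,-0.004],[0.107,0.217,0.727,-0.004,-0.138,-0.004],[0.107,0.217,0.727,-0.004,-0.138,-0.004],[0.107,0.217,0.727,-0.004,-0.138,-0.004],[0.107,0.217,0.727,-0.004,-0.138,-0.004],[0.107,0.217,0.727,-0.004,-0.138,-0.004]]]'
python3 -c "
from h import *
rel((585.5,-224.5,96),down(22,-25))"
```

```text
clock: 11.23
eef_pos: [618.3, -213.6, 171.9]
tcp_rot: [3.138, 0.434, 0.378]
contact_force: [-0.0, 0.2, 1.1]
opening: 0.999
grasp_force: 0.0
shift [0.0028, -0.0115, 0.4168] turn [0.0005, -0.0008, -0.0018] rows >= 2
```

```bash
M="python3 -m inch"
$M '[[[0,-0.01,0.1,0,0,0],[0,-0.01,0.2,0,0,0],[0,-0.01,0.3,0,0,0],[0,-0.01,0.41,0,0,0],[0,-0.01,0.41,0,0,0],[0,-0.01,0.41,0,0,0]]]'
$M '[[[0,0,0,0,0,0],[0,0,0,0,0,0],[0,0,0,0,0,0],[0,0,0,0,0,0],[0,0,0,0,0,0],[0,0,0,0,0,0],[0,0,0,0,0,0],[0,0,0,0,0,0]]]' -1 40
python3 - <<'E'
from h import *
s=log();M=R.from_euler("xyz",s["tcp_rot"]).as_matrix()
c=M.T@(np.array([593,-221.5,83])-s["eef_pos"]);n=M.T@[0,0,1];print("c",c.round(1),"n",n.round(3));np.savetxt("c2.txt",c)
W=[(s["eef_pos"],M),(s["eef_pos"]+[0,0,170],M),((470,-60,330),down(50,20)),((440,60,280),down(70,45)),(np.r_[SL[2],200]-down(RAZ,65)@c+[0,-60,40],down(RAZ,65)),(np.r_[SL[2],145]-down(RAZ,65)@c,down(RAZ,65)),(np.r_[SL[2],63.5]-down(RAZ,65)@c,down(RAZ,65))]
for a,b in zip(W,W[1:]): rel(*b,*a);print(np.round(b[0]),ik(np.array(b[0]),b[1],s["qpos"],8)[1].round(2))
E
```

```text
clock: 11.73
eef_pos: [585.7, -225.2, 98.9]
tcp_rot: [3.136, 0.434, 0.376]
contact_force: [0.9, 0.0, 0.3]
opening: 1.003
grasp_force: 0.0
clock: 12.4
eef_pos: [585.9, -224.5, 95.8]
tcp_rot: [3.137, 0.437, 0.378]
contact_force: [0.2, 0.0, 2.9]
opening: 0.134
grasp_force: 40.4
c [12.4 -0.2  8.4] n [-0.423  0.004 -0.906]
shift [-0.3597, 0.0033, -0.7701] turn [0.0, 0.0, 0.0] rows >= 5
[ 586. -225.  266.] [-0.23  0.53  1.35 -0.25  1.62  0.99]
shift [-0.3487, -0.9775, -0.1954] turn [-0.0058, 0.2453, -0.1609] rows >= 8
[470 -60 330] [-0.36 -0.05  1.94  0.36  1.16  0.21]
shift [0.2558, -0.5006, 0.3591] turn [0.0602, 0.1375, -0.0945] rows >= 5
[440  60 280] [-0.44  0.05  2.15  0.86  1.2  -0.53]
shift [0.1285, -0.2202, 0.4661] turn [0.0393, 0.1109, -0.0275] rows >= 4
[427. 154. 232.] [-0.39  0.34  2.26  1.18  1.3  -1.01]
shift [-0.3062, -0.0593, 0.4673] turn [0.0, 0.0, 0.0] rows >= 3
[427. 214. 137.] [-0.24  0.56  2.31  1.41  1.16 -1.28]
shift [-0.3693, -0.0, 0.1722] turn [0.0, 0.0, 0.0] rows >= 2
[427. 214.  56.] [-0.24  0.78  2.29  1.49  1.14 -1.49]
```

```bash
M="python3 -m inch"
$M '[[[-0.05,0,-0.107,0,0,0],[-0.1,0,-0.214,0,0,0],[-0.2,0,-0.427,0,0,0],[-0.36,0,-0.77,0,0,0],[-0.36,0,-0.77,0,0,0],[-0.36,0,-0.77,0,0,0],[-0.36,0,-0.77,0,0,0]]]'
$M '[[[-0.35,-0.978,-0.195,-0.006,0.245,-0.161],[-0.35,-0.978,-0.195,-0.006,0.245,-0.161],[-0.35,-0.978,-0.195,-0.006,0.245,-0.161],[-0.35,-0.978,-0.195,-0.006,0.245,-0.161],[-0.35,-0.978,-0.195,-0.006,0.245,-0.161],[-0.35,-0.978,-0.195,-0.006,0.245,-0.161],[-0.35,-0.978,-0.195,-0.006,0.245,-0.161],[-0.35,-0.978,-0.195,-0.006,0.245,-0.161]]]'
$M '[[[0.256,-0.5,0.359,0.06,0.138,-0.095],[0.256,-0.5,0.359,0.06,0.138,-0.095],[0.256,-0.5,0.359,0.06,0.138,-0.095],[0.256,-0.5,0.359,0.06,0.138,-0.095],[0.256,-0.5,0.359,0.06,0.138,-0.095],[0.256,-0.5,0.359,0.06,0.138,-0.095],[0.256,-0.5,0.359,0.06,0.138,-0.095]]]'
$M '[[[0,0,0,0,0,0],[0,0,0,0,0,0]]]'
python3 - <<'E'
from h import *
s=log();M=R.from_euler("xyz",s["tcp_rot"]).as_matrix();c=np.loadtxt("c2.txt");f=fit();np.savetxt("P.txt",f.x);print(f.x.round(1),f.cost)
W=[(s["eef_pos"],M),(np.r_[SL[2],200]-down(RAZ,65)@c+[0,-60,40],down(RAZ,65)),(np.r_[SL[2],145]-down(RAZ,65)@c,down(RAZ,65))]
for a,b in zip(W,W[1:]): rel(*b,*a)
E
```

```text
clock: 12.98
eef_pos: [586.6, -224.3, 268.1]
tcp_rot: [3.134, 0.433, 0.376]
contact_force: [0.3, 0.0, -2.2]
opening: 0.134
grasp_force: 39.9
clock: 13.65
eef_pos: [467.5, -58.8, 328.8]
tcp_rot: [3.14, -0.353, 0.877]
contact_force: [0.3, -0.1, -0.7]
opening: 0.13
grasp_force: 39.8
clock: 14.23
eef_pos: [438.9, 59.9, 278.3]
tcp_rot: [-3.138, -0.784, 1.217]
contact_force: [0.1, -0.0, -1.3]
opening: 0.129
grasp_force: 39.8
clock: 14.4
eef_pos: [439.5, 60.4, 280.0]
tcp_rot: [3.139, -0.784, 1.224]
contact_force: [-0.0, 0.5, -1.1]
opening: 0.131
grasp_force: 39.8
[ -0.7 568.4 494.9  58.2 294.8 343.9] 10.98547023104929
shift [0.1288, -0.2175, 0.465] turn [0.0395, 0.1113, -0.027] rows >= 4
shift [-0.3062, -0.0593, 0.4673] turn [0.0, 0.0, 0.0] rows >= 3
```

```bash
M="python3 -m inch"
$M '[[[0.129,-0.218,0.465,0.04,0.111,-0.027],[0.129,-0.218,0.465,0.04,0.111,-0.027],[0.129,-0.218,0.465,0.04,0.111,-0.027],[0.129,-0.218,0.465,0.04,0.111,-0.027],[0.129,-0.218,0.465,0.04,0.111,-0.027],[0.129,-0.218,0.465,0.04,0.111,-0.027]]]'
$M '[[[-0.306,-0.06,0.467,0,0,0],[-0.306,-0.06,0.467,0,0,0],[-0.306,-0.06,0.467,0,0,0],[-0.306,-0.06,0.467,0,0,0],[-0.306,-0.06,0.467,0,0,0],[-0.306,-0.06,0.467,0,0,0]]]'
python3 - <<'E'
from h import *
c=np.loadtxt("c2.txt");s=log();M=R.from_euler("xyz",s["tcp_rot"]).as_matrix();L=s["eef_pos"]+M@c;n=M@[-.423,.004,-.906];print(L,n)
rel(np.r_[SL[2],L[2]]-down(RAZ,65)@c,down(RAZ,65));rel(np.r_[SL[2],63.5]-down(RAZ,65)@c,down(RAZ,65))
u=np.cross([0,0,1],n);u/=np.linalg.norm(u);v=np.cross(n,u);T=cam("top")
im=r.grab_frame("top")[:,:,::-1].copy();big=cv2.resize(im[235:335,200:300],(600,600),interpolation=2)
for k,col in((3,(0,255,0)),(-3,(0,0,255))):
    a=np.linspace(0,2*np.pi,60);ring=L+k*n+55*(np.outer(np.cos(a),u)+np.outer(np.sin(a),v))
    cv2.polylines(big,[((proj(T,ring)-[200,235]+.5)*6).astype(np.int32)],True,col,1)
cv2.imwrite("pics/ov2.png",big)
E
```

```text
clock: 14.9
eef_pos: [427.8, 153.6, 233.0]
tcp_rot: [-3.14, -1.132, 1.372]
contact_force: [-0.5, -0.4, -0.1]
opening: 0.135
grasp_force: 39.9
clock: 15.4
eef_pos: [428.3, 213.6, 139.9]
tcp_rot: [3.132, -1.135, 1.382]
contact_force: [-0.1, 0.1, -0.1]
opening: 0.13
grasp_force: 39.8
[430.59857183 226.19476425 147.69141777] [-1.91857837e-01 -9.81310953e-01 -6.19544902e-04]
shift [0.0007, -0.0052, 0.0014] turn [0.0, -0.0001, 0.0014] rows >= 1
shift [-0.3808, -0.0069, 0.1793] turn [0.0, -0.0001, 0.0014] rows >= 3
```

View pics/ov2.png

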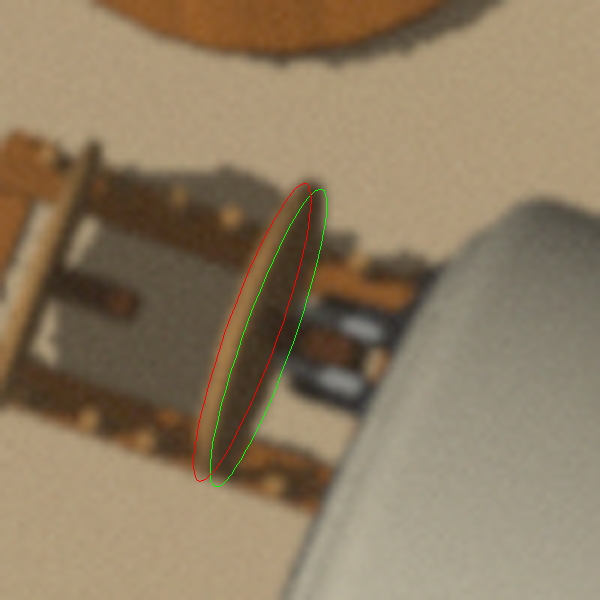

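The projection matches the lid. I will descend, release and retreat.

```bash
M="python3 -m inch"
$M '[[[-0.063,-0.006,0.03,0,0,0],[-0.126,-0.006,0.06,0,0,0],[-0.19,-0.006,0.09,0,0,0],[-0.254,-0.006,0.12,0,0,0],[-0.317,-0.006,0.15,0,0,0],[-0.381,-0.006,0.179,0,0,0],[-0.381,-0.006,0.179,0,0,0],[-0.381,-0.006,0.179,0,0,0]]]'
python3 - <<'E'
from h import *
c=np.loadtxt("c2.txt");s=log();M=R.from_euler("xyz",s["tcp_rot"]).as_matrix();print(s["eef_pos"]+M@c)
E
$M '[[[0,0,0,0,0,0],[0,0,0,0,0,0],[0,0,0,0,0,0],[0,0,0,0,0,0]]]' -0.3
$M '[[[0,0,-0.05,0,0,0],[0,0,-0.15,0,0,0],[0,0,-0.3,0,0,0],[0,0,-0.5,0,0,0],[0,0,-0.7,0,0,0],[0,0,-0.7,0,0,0],[0,0,-0.7,0,0,0]]]'
python3 - <<'E'
from h import *
cv2.imwrite("pics/s3.png",r.grab_frame("side")[:,:,::-1])
cv2.imwrite("pics/t3.png",r.grab_frame("top")[:,:,::-1])
E
```

```text
clock: 16.12
eef_pos: [426.5, 214.0, 54.4]
tcp_rot: [3.139, -1.135, 1.375]
contact_force: [-1.9, -0.1, -0.3]
opening: 0.134
grasp_force: 41.3
[428.84034681 226.65464318  62.20900026]
clock: 16.45
eef_pos: [426.1, 214.6, 53.8]
tcp_rot: [3.14, -1.135, 1.375]
contact_force: [-1.1, -0.1, -0.1]
opening: 0.354
grasp_force: 0.0
clock: 17.03
eef_pos: [402.0, 88.2, 112.9]
tcp_rot: [3.137, -1.134, 1.374]
contact_force: [-0.0, 0.1, 0.5]
opening: 0.352
grasp_force: 0.0
```

View pics/t3.png

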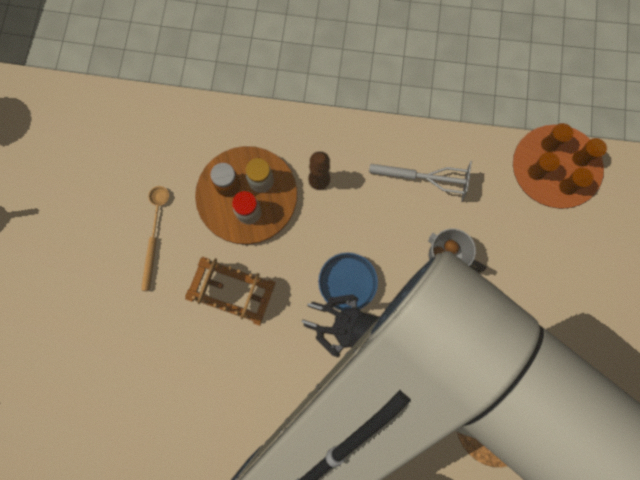

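Both lids stand in the rack, at (207,283) and (250,297); the far jug, now open, shows a nut at (452,246). Next, plan the pour geometry with IK.

```bash
cat >> h.py <<'E'
def jug(psi,al,lip,th,g=8,yy=0):
    """TCP pose holding the bar g mm above its middle; tool points al deg below jug x; jug tipped th deg, lip tip at lip"""
    B=(R.from_euler("z",psi,degrees=True)*R.from_euler("y",th,degrees=True)).as_matrix()
    a=np.radians(al);z=np.array([np.cos(a),0,-np.sin(a)]);x=np.array([np.sin(a),0,np.cos(a)])
    Mt=np.column_stack([x,np.cross(z,x),z]);p=np.array([-137,yy,-34+g])+19*z
    return np.array(lip)+B@p,B@Mt
E
python3 - <<'E'
from h import *
D=np.loadtxt("log.txt")
im=cv2.imread("pics/w3.png")
i=[k for k in range(len(D)) if np.linalg.norm(D[k,6:9]-[582.4,-179.6,313.6])<.2][0]
_s=r.sense
r_s=dict(eef_pos=D[i,6:9],tcp_rot=D[i,9:]);
c=r.camera_info("wrist");T=np.eye(4);T[:3,:3]=R.from_euler("xyz",D[i,9:]).as_matrix();T[:3,3]=D[i,6:9];Mi=np.linalg.inv(T@c["mount"]);C=(c["K"],c["distortion"],Mi[:3,:3],Mi[:3,3])
h=cv2.cvtColor(im,cv2.COLOR_BGR2HSV);b=cv2.inRange(h,(95,60,20),(115,255,255))
k=max(cv2.findContours(b,cv2.RETR_EXTERNAL,cv2.CHAIN_APPROX_NONE)[0],key=cv2.contourArea);k=cv2.convexHull(k).reshape(-1,2).astype(float)
# rim silhouette: left/near side bulges to wall; fit on rim plane
print("dish",cv2.fitEllipse(onz(C,k,36)[:,:2].astype(np.float32)))
dk=(h[...,2]<40).astype(np.uint8);_,_,st,ce=cv2.connectedComponentsWithStats(dk)
for s,q in zip(st,ce):
    if 60<s[4]<2000 and q[1]<400: print(s,q.round(1))
for hp in((382,-262),(563,-293.6)): print(proj(C,[[*hp,12],[*hp,74]]).round())
q0=r.sense()["qpos"]
dc=np.array([494,-6.])
for psi in(30,67.5,110,150,-60,-110):
  for al in(20,35,50):
    u=np.array([np.cos(np.radians(psi)),np.sin(np.radians(psi))]);out=[];q=None
    for th,z,d in((0,130,8),(0,88,8),(45,58,22),(75,54,32),(110,52,35)):
        p,M=jug(psi,al,[*(dc-u*(70-d)),z],th);e,q=ik(p,M,np.array([0,.3,1.8,.3,1.2,0]) if q is None else q,6);out.append((round(e,3),q.round(2).tolist()))
    print(psi,al,[o[0] for o in out],out[0][1],out[-1][1])
for j,ax in(("near",(412,-190)),("far",(593,-221.5))):
  for al in(20,35,50):
    u=np.array([np.cos(np.radians(67.5)),np.sin(np.radians(67.5))]);p,M=jug(67.5,al,[*(np.array(ax)+59*u),77],0);print(j,al,p.round(),ik(p,M,q0,8))
E
```

```text
dish ((494.6541748046875, 3.304805278778076), (136.8240509033203, 143.24391174316406), 44.7609977722168)
[399 243  21  22 229] [409.3 253.8]
[152 325  20  14 119] [161.6 332.4]
[306 342  23  42 486] [320.2 365.5]
[[324. 354.]
 [324. 384.]]
[[403. 242.]
 [414. 259.]]
30 20 [np.float64(0.0), np.float64(0.0), np.float64(0.0), np.float64(0.0), np.float64(0.0)] [-1.35, 0.79, 2.52, 1.33, 1.18, -1.74] [0.14, 0.56, 1.63, -0.24, 1.61, 1.26]
30 35 [np.float64(0.0), np.float64(0.0), np.float64(0.0), np.float64(0.0), np.float64(0.0)] [-1.21, 0.52, 2.56, 1.37, 0.97, -1.49] [0.17, 0.71, 1.52, -0.3, 1.83, 1.28]
30 50 [np.float64(0.0), np.float64(0.0), np.float64(0.0), np.float64(0.0), np.float64(0.0)] [-0.98, 0.28, 2.55, 1.27, 0.74, -1.09] [0.19, 0.85, 1.44, -0.35, 2.03, 1.29]
67.5 20 [np.float64(0.0), np.float64(0.0), np.float64(0.0), np.float64(0.0), np.float64(0.0)] [-1.0, 0.8, 1.91, 0.88, 1.48, -1.22] [0.3, 0.47, 1.81, -0.53, 1.39, 0.93]
67.5 35 [np.float64(0.0), np.float64(0.0), np.float64(0.0), np.float64(0.0), np.float64(0.0)] [-0.94, 0.65, 1.97, 0.82, 1.28, -1.11] [0.37, 0.6, 1.74, -0.63, 1
[... 2475 characters left out ...]
7515705,  1.87321833,  0.72546364,  1.30446439,
       -1.17722778]))
near 50 [ 387. -251.   36.] (np.float64(2.070310795501322e-21), array([-0.98451192,  0.63592792,  1.95507116,  0.64682775,  1.08691068,
       -1.05809859]))
far 20 [ 570. -277.   45.] (np.float64(1.9548230258549066e-19), array([-0.91130162,  1.01400617,  1.49304958,  0.9546909 ,  1.57146496,
       -1.02995379]))
far 35 [ 569. -279.   40.] (np.float64(1.8009775454565487e-21), array([-0.86335801,  0.88344752,  1.56578481,  0.84177774,  1.36496661,
       -0.9505746 ]))
far 50 [ 568. -282.   36.] (np.float64(6.319834318877512e-19), array([-0.78880453,  0.76745211,  1.63164686,  0.70237505,  1.16284838,
       -0.82366031]))
```

```bash
python3 - <<'E'
from h import *
for n,f in(("top","top0"),("side","side0"),("side","s3")):
    C=cam(n);h=cv2.cvtColor(cv2.imread(f"pics/{f}.png"),cv2.COLOR_BGR2HSV);b=cv2.inRange(h,(95,50,15),(120,255,255))
    k=max(cv2.findContours(b,cv2.RETR_EXTERNAL,cv2.CHAIN_APPROX_NONE)[0],key=cv2.contourArea);k=cv2.convexHull(k).reshape(-1,2).astype(float)
    X=onz(C,k,36);e=cv2.fitEllipse(X[:,:2].astype(np.float32));print(f,e,X.min(0).round(),X.max(0).round())
E
```

```text
top0 ((494.625732421875, 3.1139914989471436), (134.00599670410156, 134.81570434570312), 29.598339080810547) [428. -64.  36.] [561.  68.  36.]
side0 ((488.8063049316406, -16.72141456604004), (137.87826538085938, 171.0774688720703), 164.44850158691406) [ 423. -103.   36.] [561.  65.  36.]
s3 ((489.7080383300781, -18.812118530273438), (133.91519165039062, 171.68588256835938), 158.88778686523438) [ 422. -103.   36.] [561.  65.  36.]
```

```bash
cat >> h.py <<'E'
DC=np.array([494.6,3.2])
def U(p): return np.array([np.cos(np.radians(p)),np.sin(np.radians(p))])
def pick(ax,psi,al=35): return jug(psi,al,[*(np.array(ax)+59*U(psi)),77],0)
E
python3 - <<'E'
from h import *
s=log();M=R.from_euler("xyz",s["tcp_rot"]).as_matrix()
p,Mp=pick((412,-190),68);print(p)
W=[(s["eef_pos"],M),((390,20,270),down(75,60)),((360,-150,290),down(70,55)),(p-Mp[:,2]*90+[0,0,80],Mp),(p-Mp[:,2]*90,Mp),(p,Mp)]
q=s["qpos"]
for a,b in zip(W,W[1:]): rel(*b,*a);q=ik(np.array(b[0]),b[1],q,6)[1];print(np.round(b[0]),q.round(2))
E
```

```text
[ 388.61102109 -247.88975421   40.10204771]
shift [0.5642, 0.0158, -0.6562] turn [-0.0183, -0.028, 0.0092] rows >= 5
[390  20 270] [-0.71  0.22  2.19  0.91  1.45 -0.92]
shift [-0.3433, 0.0751, -0.7947] turn [-0.0234, -0.0278, 0.0149] rows >= 5
[ 360 -150  290] [-1.    0.26  2.    0.71  1.6  -0.91]
shift [-0.9315, 0.289, -0.2992] turn [-0.0091, 0.0, 0.0064] rows >= 5
[ 361. -316.  172.] [-1.15  0.61  1.75  0.63  1.57 -1.04]
shift [-0.3277, 0.0, 0.2294] turn [0.0, 0.0, 0.0] rows >= 2
[ 361. -316.   92.] [-1.15  0.73  1.76  0.63  1.46 -1.12]
shift [-0.0, -0.0, 0.45] turn [0.0, 0.0, 0.0] rows >= 3
[ 389. -248.   40.] [-1.06  0.78  1.87  0.72  1.31 -1.18]
```

```bash
M="python3 -m inch"
$M '[[[0.564,0.016,-0.656,-0.018,-0.028,0.009],[0.564,0.016,-0.656,-0.018,-0.028,0.009],[0.564,0.016,-0.656,-0.018,-0.028,0.009],[0.564,0.016,-0.656,-0.018,-0.028,0.009],[0.564,0.016,-0.656,-0.018,-0.028,0.009],[0.564,0.016,-0.656,-0.018,-0.028,0.009]]]' 1
$M '[[[-0.343,0.075,-0.795,-0.023,-0.028,0.015],[-0.343,0.075,-0.795,-0.023,-0.028,0.015],[-0.343,0.075,-0.795,-0.023,-0.028,0.015],[-0.343,0.075,-0.795,-0.023,-0.028,0.015],[-0.343,0.075,-0.795,-0.023,-0.028,0.015],[-0.343,0.075,-0.795,-0.023,-0.028,0.015]]]'
$M '[[[-0.93,0.289,-0.3,-0.009,0,0.006],[-0.93,0.289,-0.3,-0.009,0,0.006],[-0.93,0.289,-0.3,-0.009,0,0.006],[-0.93,0.289,-0.3,-0.009,0,0.006],[-0.93,0.289,-0.3,-0.009,0,0.006],[-0.93,0.289,-0.3,-0.009,0,0.006],[-0.93,0.289,-0.3,-0.009,0,0.006]]]'
python3 - <<'E'
from h import *
s=log();print(s["eef_pos"],s["tcp_rot"]);C=cam("wrist");im=r.grab_frame("wrist")[:,:,::-1].copy()
p,Mp=pick((412,-190),68);u=U(68);hb=np.array([412,-190])-78*u
P=[[*hb,12],[*hb,74],[412,-190,4],[*(np.array([412,-190])+59*u),77]]
for q in proj(C,P): cv2.circle(im,tuple(int(round(v)) for v in q),4,(0,0,255),1)
a=np.linspace(0,6.28,60);cv2.polylines(im,[proj(C,np.c_[412+50*np.cos(a),-190+50*np.sin(a),80+0*a]).astype(np.int32)],True,(0,255,0),1)
cv2.polylines(im,[proj(C,np.c_[DC[0]+70*np.cos(a),DC[1]+70*np.sin(a),36+0*a]).astype(np.int32)],True,(0,255,0),1)
cv2.imwrite("pics/w4.png",im); rel(p-Mp[:,2]*90,Mp); rel(p,Mp)
E
```

```text
clock: 17.63
eef_pos: [391.1, 19.6, 272.3]
tcp_rot: [3.132, -1.046, 1.321]
contact_force: [0.7, 0.2, -0.4]
opening: 1.001
grasp_force: 0.0
clock: 18.13
eef_pos: [360.9, -151.1, 288.7]
tcp_rot: [-3.138, -0.96, 1.222]
contact_force: [-0.3, 0.1, 0.2]
opening: 0.998
grasp_force: 0.0
clock: 18.72
eef_pos: [362.2, -314.3, 169.7]
tcp_rot: [-3.135, -0.963, 1.186]
contact_force: [-0.2, 1.0, -0.2]
opening: 1.003
grasp_force: 0.0
[ 362.21169829 -314.31619095  169.69312294] [-3.13479783 -0.96347755  1.18640778]
shift [-0.3327, 0.0002, 0.2153] turn [-0.002, -0.0009, 0.0003] rows >= 2
shift [-0.334, 0.003, 0.6653] turn [-0.002, -0.0009, 0.0003] rows >= 4
```

View pics/w4.png

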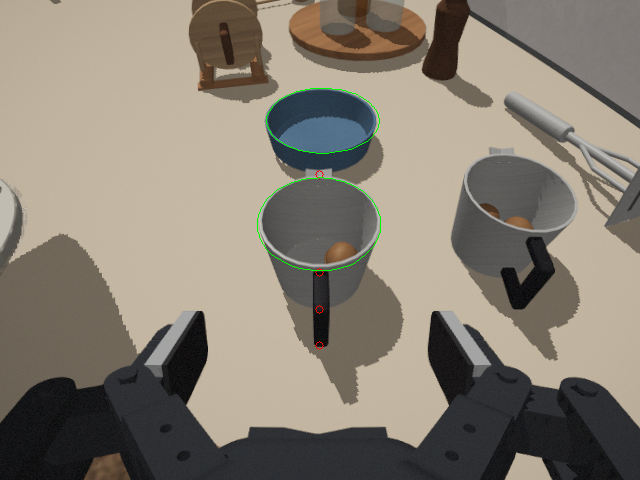

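The projections of jug rim, handle bar, lip and dish rim all sit on the picture: handle bar at (320,275–345), dish at (322,127), far jug at (513,215). I will grasp now.

```bash
M="python3 -m inch"
$M '[[[-0.333,0,0.215,-0.002,-0.001,0],[-0.333,0,0.215,-0.002,-0.001,0],[-0.333,0,0.215,-0.002,-0.001,0],[-0.333,0,0.215,-0.002,-0.001,0]]]'
$M '[[[0,0.002,0.1,0,0,0],[0,0.002,0.2,0,0,0],[0,0.002,0.3,0,0,0],[0,0.002,0.4,0,0,0],[0,0.002,0.45,0,0,0],[0,0.002,0.45,0,0,0],[0,0.002,0.45,0,0,0]]]'
$M '[[[0,0,0,0,0,0],[0,0,0,0,0,0],[0,0,0,0,0,0],[0,0,0,0,0,0],[0,0,0,0,0,0],[0,0,0,0,0,0],[0,0,0,0,0,0],[0,0,0,0,0,0]]]' -1 70
python3 - <<'E'
from h import *
s=log();p,Mp=pick((412,-190),68);print(p,s["eef_pos"]);M=R.from_euler("xyz",s["tcp_rot"]).as_matrix();print(R.from_matrix(Mp.T@M).as_rotvec())
lipv=M.T@(np.r_[np.array([412,-190])+59*U(68),77]-s["eef_pos"]);print(lipv)
E
```

```text
clock: 19.1
eef_pos: [360.7, -316.7, 93.5]
tcp_rot: [3.14, -0.96, 1.188]
contact_force: [-0.2, 0.1, 0.1]
opening: 1.003
grasp_force: 0.0
clock: 19.68
eef_pos: [389.3, -251.7, 42.7]
tcp_rot: [3.133, -0.955, 1.194]
contact_force: [0.7, -0.3, 0.1]
opening: 0.997
grasp_force: 0.0
clock: 20.35
eef_pos: [388.7, -251.7, 41.1]
tcp_rot: [3.135, -0.956, 1.191]
contact_force: [-0.7, -2.5, 2.9]
opening: 0.121
grasp_force: 68.7
[ 388.61102109 -247.88975421   40.10204771] [ 388.70079699 -251.66500976   41.1406531 ]
[-0.00335263 -0.00396203 -0.00213324]
[101.34191485  -1.55502035  81.34034647]
```

```bash
cat >> h.py <<'E'
TH=[0,30,45,60,75,90,120];ZL=[86,64,58,55,53,52,52];DL=[8,15,22,30,33,35,35]
def pose(psi,th,lipv,z=None,d=None,al=35):
    z=np.interp(th,TH,ZL) if z is None else z;d=np.interp(th,TH,DL) if d is None else d
    M=jug(psi,al,[0,0,0],th)[1];return np.r_[DC-U(psi)*(70-d),z]-M@lipv,M
def rows(psi,th0,ths,lipv,start=None):
    p0,M0=start or pose(psi,th0,lipv)
    for t in ths:
        p,M=pose(psi,t,lipv);a=M0.T@(p-p0)/200;w=R.from_matrix(M0.T@M).as_rotvec()/np.pi
        print(t,"["+",".join("%.3f"%v for v in [*a,*w])+"]")
E
python3 - <<'E'
from h import *
lipv=np.array([101.34,-1.56,81.34]);np.savetxt("lip1.txt",lipv)
s=r.sense();M=R.from_euler("xyz",s["tcp_rot"]).as_matrix()
W=[(s["eef_pos"],M),(s["eef_pos"]+[0,0,60],M),pose(68,0,lipv,z=135),pose(68,0,lipv)]
for a,b in zip(W,W[1:]): rel(*b,*a)
q=s["qpos"]
for t in(0,30,60,90,110): p,M=pose(68,t,lipv);e,q=ik(p,M,q,5);print(p.round(),e<1e-9,q.round(2))
E
```

```text
shift [0.2451, 0.0011, -0.173] turn [0.0, 0.0, 0.0] rows >= 2
shift [0.2471, 0.0206, 0.3717] turn [0.0011, 0.0013, 0.0007] rows >= 3
shift [-0.2007, 0.0, 0.1405] turn [0.0, 0.0, 0.0] rows >= 2
[ 426. -171.   50.] True [-0.93  0.73  1.97  0.84  1.23 -1.17]
[ 428. -165.   95.] True [-0.68  0.37  2.07  0.54  0.9  -0.68]
[ 446. -122.  145.] True [-0.2   0.22  2.05 -0.11  0.89  0.25]
[469. -64. 177.] True [ 0.22  0.39  1.88 -0.52  1.29  0.85]
[486. -22. 182.] True [ 0.38  0.6   1.73 -0.63  1.58  1.02]
```

```bash
M="python3 -m inch"
$M '[[[0.06,0,-0.043,0,0,0],[0.12,0,-0.087,0,0,0],[0.18,0,-0.13,0,0,0],[0.245,0,-0.173,0,0,0],[0.245,0,-0.173,0,0,0]]]'
$M '[[[0.05,0.004,0.074,0,0,0],[0.1,0.008,0.148,0,0,0],[0.15,0.012,0.222,0,0,0],[0.2,0.016,0.297,0,0,0],[0.247,0.02,0.372,0.001,0.001,0.001],[0.247,0.02,0.372,0.001,0.001,0.001],[0.247,0.02,0.372,0.001,0.001,0.001]]]'
$M '[[[-0.05,0,0.035,0,0,0],[-0.1,0,0.07,0,0,0],[-0.15,0,0.105,0,0,0],[-0.2,0,0.14,0,0,0],[-0.2,0,0.14,0,0,0],[-0.2,0,0.14,0,0,0]]]'
python3 - <<'E'
from h import *
lipv=np.loadtxt("lip1.txt");s=log();M=R.from_euler("xyz",s["tcp_rot"]).as_matrix();print("lip",s["eef_pos"]+M@lipv,"want",*pose(68,0,np.zeros(3))[0])
print(R.from_matrix(pose(68,0,lipv)[1].T@M).as_rotvec())
cs=cam("side");T=cam("top")
for n,C in(("top",T),("side",cs)):
    im=r.grab_frame(n)[:,:,::-1];h=cv2.cvtColor(im,cv2.COLOR_BGR2HSV);b=cv2.inRange(h,(95,50,15),(120,255,255))
    k=max(cv2.findContours(b,cv2.RETR_EXTERNAL,cv2.CHAIN_APPROX_NONE)[0],key=cv2.contourArea);k=cv2.convexHull(k).reshape(-1,2).astype(float);X=onz(C,k,36);print(n,X.min(0).round(),X.max(0).round());cv2.imwrite(f"pics/{n}5.png",im)
rows(68,0,[5,10,15,20,25,30,30],lipv,(s["eef_pos"],M))
rows(68,30,[35,40,45,50,55,60,65,65],lipv)
E
```

```text
clock: 20.77
eef_pos: [389.0, -252.1, 102.6]
tcp_rot: [3.132, -0.954, 1.194]
contact_force: [0.1, -0.4, -2.5]
opening: 0.122
grasp_force: 68.5
clock: 21.35
eef_pos: [425.5, -169.4, 97.6]
tcp_rot: [-3.138, -0.959, 1.185]
contact_force: [-0.4, -0.1, -2.5]
opening: 0.119
grasp_force: 68.6
clock: 21.85
eef_pos: [425.3, -170.0, 48.6]
tcp_rot: [-3.137, -0.96, 1.182]
contact_force: [-0.0, -0.8, -2.5]
opening: 0.121
grasp_force: 68.6
lip [470.81865946 -53.82279119  85.0103558 ] want 471.37439120821347 -54.285398983140816 86.0
[0.00069449 0.00035726 0.00301663]
top [428. -64.  36.] [561.  71.  36.]
side [468. -95.  36.] [561.  65.  36.]
5 [0.029,0.005,-0.031,-0.000,-0.028,-0.001]
10 [0.059,0.004,-0.055,-0.000,-0.056,-0.001]
15 [0.091,0.004,-0.075,-0.000,-0.083,-0.001]
20 [0.127,0.004,-0.091,-0.000,-0.111,-0.001]
25 [0.165,0.004,-0.103,-0.000,-0.139,-0.001]
30 [0.205,0.004,-0.111,-0.000,-0.167,-0.001]
30 [0.205,0.004,-0.111,-0.000,-0.167,-0.001]
35 [0.044,0.000,-0.029,0.000,-0.028,-0.000]
40 [0.091,-0.000,-0.054,-0.000,-0.056,0.000]
45 [0.142,-0.000,-0.075,0.000,-0.083,-0.000]
50 [0.199,-0.000,-0.097,-0.000,-0.111,0.000]
55 [0.258,-0.000,-0.114,-0.000,-0.139,0.000]
60 [0.320,-0.000,-0.126,0.000,-0.167,0.000]
65 [0.377,0.000,-0.139,0.000,-0.194,0.000]
65 [0.377,0.000,-0.139,0.000,-0.194,0.000]
```

```bash
M="python3 -m inch"
$M '[[[0.029,0.004,-0.031,0,-0.028,-0.001],[0.059,0.004,-0.055,0,-0.056,-0.001],[0.091,0.004,-0.075,0,-0.083,-0.001],[0.127,0.004,-0.091,0,-0.111,-0.001],[0.165,0.004,-0.103,0,-0.139,-0.001],[0.205,0.004,-0.111,0,-0.167,-0.001],[0.205,0.004,-0.111,0,-0.167,-0.001],[0.205,0.004,-0.111,0,-0.167,-0.001]]]'
python3 - <<'E'
from h import *
lipv=np.loadtxt("lip1.txt");s=log();M=R.from_euler("xyz",s["tcp_rot"]).as_matrix();print("lip",s["eef_pos"]+M@lipv,"want",*pose(68,30,np.zeros(3))[0],R.from_matrix(pose(68,30,lipv)[1].T@M).as_rotvec())
rows(68,30,[35,40,45,50,55,60,65,65],lipv,(s["eef_pos"],M))
rows(68,65,[68,71,74,77,80,83,86,86],lipv)
E
```

```text
clock: 22.62
eef_pos: [429.1, -164.6, 97.3]
tcp_rot: [3.137, -0.435, 1.194]
contact_force: [-0.1, 0.1, -2.4]
opening: 0.124
grasp_force: 68.6
lip [474.50399702 -46.88870164  66.28986951] want 473.9966373621249 -47.79511200117331 64.0 [-0.00146239 -0.00111656 -0.00609531]
35 [0.034,-0.003,-0.020,0.001,-0.027,0.002]
40 [0.081,-0.003,-0.045,0.001,-0.055,0.002]
45 [0.131,-0.002,-0.067,0.001,-0.083,0.002]
50 [0.189,-0.002,-0.088,0.001,-0.111,0.002]
55 [0.248,-0.001,-0.105,0.001,-0.139,0.002]
60 [0.310,-0.001,-0.118,0.001,-0.166,0.002]
65 [0.367,-0.001,-0.131,0.001,-0.194,0.002]
65 [0.367,-0.001,-0.131,0.001,-0.194,0.002]
68 [0.025,-0.000,-0.025,-0.000,-0.017,-0.000]
71 [0.052,-0.000,-0.048,-0.000,-0.033,0.000]
74 [0.080,-0.000,-0.070,-0.000,-0.050,-0.000]
77 [0.108,-0.000,-0.091,-0.000,-0.067,-0.000]
80 [0.137,-0.000,-0.111,-0.000,-0.083,0.000]
83 [0.167,-0.000,-0.130,-0.000,-0.100,-0.000]
86 [0.198,-0.000,-0.147,-0.000,-0.117,0.000]
86 [0.198,-0.000,-0.147,-0.000,-0.117,0.000]
```

```bash
M="python3 -m inch"
$M '[[[0.034,-0.003,-0.02,0,-0.027,0.002],[0.081,-0.003,-0.045,0,-0.055,0.002],[0.131,-0.002,-0.067,0,-0.083,0.002],[0.189,-0.002,-0.088,0,-0.111,0.002],[0.248,-0.001,-0.105,0,-0.139,0.002],[0.31,-0.001,-0.118,0,-0.166,0.002],[0.367,-0.001,-0.131,0,-0.194,0.002],[0.367,-0.001,-0.131,0,-0.194,0.002]]]'
$M '[[[0,0,0,0,0,0],[0,0,0,0,0,0]]]'
python3 - <<'E'
from h import *
lipv=np.loadtxt("lip1.txt");s=log();M=R.from_euler("xyz",s["tcp_rot"]).as_matrix();print("lip",s["eef_pos"]+M@lipv,"want",*pose(68,65,np.zeros(3))[0])
rows(68,65,[68,71,74,77,80,83,86,89],lipv,(s["eef_pos"],M))
rows(68,89,[92,95,98,101,104,107,110,110],lipv)
E
```

```text
clock: 23.28
eef_pos: [450.1, -111.9, 150.6]
tcp_rot: [-3.14, 0.178, 1.185]
contact_force: [0.5, 0.3, -2.4]
opening: 0.118
grasp_force: 68.6
clock: 23.45
eef_pos: [447.8, -114.1, 149.4]
tcp_rot: [-3.138, 0.174, 1.183]
contact_force: [0.1, 0.3, -2.7]
opening: 0.122
grasp_force: 68.6
lip [478.44081152 -34.04595584  51.72386187] want 479.9903428567795 -32.96017032810471 54.333333333333336
68 [0.031,0.005,-0.039,-0.001,-0.017,-0.001]
71 [0.058,0.005,-0.062,-0.001,-0.034,-0.001]
74 [0.086,0.004,-0.085,-0.002,-0.050,-0.001]
77 [0.114,0.004,-0.106,-0.002,-0.067,-0.001]
80 [0.143,0.004,-0.126,-0.002,-0.084,-0.001]
83 [0.173,0.004,-0.145,-0.002,-0.100,-0.001]
86 [0.204,0.004,-0.162,-0.002,-0.117,-0.001]
89 [0.236,0.003,-0.178,-0.002,-0.134,-0.001]
92 [0.023,0.000,-0.026,0.000,-0.017,-0.000]
95 [0.046,-0.000,-0.051,-0.000,-0.033,-0.000]
98 [0.071,0.000,-0.074,-0.000,-0.050,-0.000]
101 [0.096,0.000,-0.097,-0.000,-0.067,-0.000]
104 [0.123,0.000,-0.117,-0.000,-0.083,-0.000]
107 [0.151,0.000,-0.137,0.000,-0.100,-0.000]
110 [0.180,0.000,-0.155,-0.000,-0.117,-0.000]
110 [0.180,0.000,-0.155,-0.000,-0.117,-0.000]
```

```bash
M="python3 -m inch"
$M '[[[0.031,0.005,-0.039,0,-0.017,-0.001],[0.058,0.005,-0.062,0,-0.034,-0.001],[0.086,0.004,-0.085,0,-0.05,-0.001],[0.114,0.004,-0.106,0,-0.067,-0.001],[0.114,0.004,-0.106,0,-0.067,-0.001],[0.114,0.004,-0.106,0,-0.067,-0.001],[0.114,0.004,-0.106,0,-0.067,-0.001],[0.114,0.004,-0.106,0,-0.067,-0.001]]]'
python3 - <<'E'
from h import *
lipv=np.loadtxt("lip1.txt");s=log();M=R.from_euler("xyz",s["tcp_rot"]).as_matrix();print("lip",s["eef_pos"]+M@lipv,"want",*pose(68,77,np.zeros(3))[0])
for n in("top","side"): cv2.imwrite(f"pics/{n}6.png",r.grab_frame(n)[:,:,::-1])
rows(68,77,[78.5,80,81.5,83,84.5,86,87.5,89],lipv,(s["eef_pos"],M))
rows(68,89,[90.5,92,93.5,95,96.5,98,99.5,101],lipv)
E
```

```text
clock: 24.12
eef_pos: [458.7, -91.1, 167.1]
tcp_rot: [-3.139, 0.385, 1.184]
contact_force: [0.5, -0.5, -0.7]
opening: 0.119
grasp_force: 68.6
lip [481.04267181 -31.74263145  53.65174769] want 480.8394511351889 -30.858553591086658 52.86666666666667
78.5 [0.017,-0.003,-0.010,-0.001,-0.008,-0.001]
80 [0.029,-0.003,-0.023,-0.001,-0.016,-0.001]
81.5 [0.041,-0.003,-0.036,-0.001,-0.025,-0.001]
83 [0.054,-0.003,-0.048,-0.001,-0.033,-0.001]
84.5 [0.068,-0.003,-0.060,-0.001,-0.041,-0.001]
86 [0.081,-0.003,-0.071,-0.001,-0.050,-0.001]
87.5 [0.095,-0.003,-0.082,-0.001,-0.058,-0.001]
89 [0.109,-0.003,-0.093,-0.001,-0.066,-0.001]
90.5 [0.012,-0.000,-0.013,-0.000,-0.008,-0.000]
92 [0.023,0.000,-0.026,0.000,-0.017,-0.000]
93.5 [0.034,0.000,-0.039,-0.000,-0.025,-0.000]
95 [0.046,-0.000,-0.051,-0.000,-0.033,-0.000]
96.5 [0.058,-0.000,-0.063,-0.000,-0.042,-0.000]
98 [0.071,0.000,-0.074,-0.000,-0.050,-0.000]
99.5 [0.083,0.000,-0.086,-0.000,-0.058,-0.000]
101 [0.096,0.000,-0.097,-0.000,-0.067,-0.000]
```

```bash
M="python3 -m inch"
$M '[[[0,0,0,0,0,0]]]'
$M '[[[0.017,-0.003,-0.01,0,-0.008,-0.001],[0.029,-0.003,-0.023,0,-0.016,-0.001],[0.041,-0.003,-0.036,0,-0.025,-0.001],[0.054,-0.003,-0.048,0,-0.033,-0.001],[0.068,-0.003,-0.06,0,-0.041,-0.001],[0.081,-0.003,-0.071,0,-0.05,-0.001],[0.095,-0.003,-0.082,0,-0.058,-0.001],[0.109,-0.003,-0.093,0,-0.066,-0.001]]]'
$M '[[[0,0,0,0,0,0],[0,0,0,0,0,0],[0,0,0,0,0,0],[0,0,0,0,0,0]]]'
python3 - <<'E'
from h import *
lipv=np.loadtxt("lip1.txt");s=log();M=R.from_euler("xyz",s["tcp_rot"]).as_matrix();print("lip",s["eef_pos"]+M@lipv,"want",*pose(68,89,np.zeros(3))[0])
t=r.grab_frame("top")[:,:,::-1];d=r.grab_frame("side")[:,:,::-1]
o=np.zeros((500,800,3),np.uint8);o[:,:400]=cv2.resize(t[220:345,300:400],(400,500),interpolation=2);o[:,400:]=cv2.resize(d[240:365,245:345],(400,500),interpolation=2);cv2.imwrite("pics/pour1.png",o)
for n,im,z in(("top",t,20),("side",d,20)):
    h=cv2.cvtColor(im,cv2.COLOR_BGR2HSV);C=cam(n);m=((h[...,0]<18)&(h[...,1]>110)).astype(np.uint8);_,_,st,ce=cv2.connectedComponentsWithStats(m)
    for a,q in zip(st,ce):
        P=onz(C,[q],20)[0]
        if a[4]>8 and np.linalg.norm(P[:2]-DC)<160: print(n,a,q.round(),P.round())
rows(68,89,[90.5,92,93.5,95,96.5,98,99.5,101],lipv,(s["eef_pos"],M))
E
```

```text
clock: 24.3
eef_pos: [459.3, -90.6, 167.5]
tcp_rot: [-3.141, 0.385, 1.185]
contact_force: [-0.4, -0.6, -1.0]
opening: 0.12
grasp_force: 68.6
clock: 24.97
eef_pos: [469.5, -64.1, 176.5]
tcp_rot: [-3.139, 0.595, 1.19]
contact_force: [0.2, -1.0, -1.1]
opening: 0.119
grasp_force: 68.6
clock: 25.3
eef_pos: [469.2, -64.8, 176.6]
tcp_rot: [-3.139, 0.593, 1.189]
contact_force: [-0.5, -0.3, -2.0]
opening: 0.115
grasp_force: 68.6
lip [481.9316014  -28.31654265  52.50091392] want 481.43882168465433 -29.3750594237798 52.06666666666667
top [     0      0    640    480 289169] [314. 239.] [588.  97.  20.]
90.5 [0.008,-0.002,-0.008,-0.000,-0.009,0.001]
92 [0.019,-0.002,-0.021,-0.000,-0.017,0.001]
93.5 [0.031,-0.002,-0.034,-0.000,-0.025,0.001]
95 [0.043,-0.002,-0.046,-0.000,-0.034,0.001]
96.5 [0.055,-0.002,-0.058,-0.000,-0.042,0.001]
98 [0.067,-0.002,-0.070,-0.000,-0.050,0.001]
99.5 [0.080,-0.002,-0.081,-0.000,-0.059,0.001]
101 [0.093,-0.002,-0.092,-0.000,-0.067,0.001]
```

```bash
M="python3 -m inch"
$M '[[[0.008,-0.002,-0.008,0,-0.009,0.001],[0.019,-0.002,-0.021,0,-0.017,0.001],[0.031,-0.002,-0.034,0,-0.025,0.001],[0.043,-0.002,-0.046,0,-0.034,0.001],[0.055,-0.002,-0.058,0,-0.042,0.001],[0.067,-0.002,-0.07,0,-0.05,0.001],[0.08,-0.002,-0.081,0,-0.059,0.001],[0.093,-0.002,-0.092,0,-0.067,0.001]]]'
$M '[[[0,0,0,0,0,0],[0,0,0,0,0,0],[0,0,0,0,0,0],[0,0,0,0,0,0],[0,0,0,0,0,0],[0,0,0,0,0,0]]]'
cat >> h.py <<'E'
def nuts(n):
    im=r.grab_frame(n)[:,:,::-1];h=cv2.cvtColor(im,cv2.COLOR_BGR2HSV);C=cam(n);m=((h[...,0]<22)&(h[...,1]>100)&(h[...,2]>25)).astype(np.uint8);_,_,st,ce=cv2.connectedComponentsWithStats(m)
    for a,q in zip(st[1:],ce[1:]):
        P=onz(C,[q],20)[0]
        if a[4]>8 and np.linalg.norm(P[:2]-DC)<150: print(n,a,q.round(),P.round(),h[int(q[1]),int(q[0])])
    return im
E
python3 - <<'E'
from h import *
lipv=np.loadtxt("lip1.txt");s=log();M=R.from_euler("xyz",s["tcp_rot"]).as_matrix();print("lip",s["eef_pos"]+M@lipv,"want",*pose(68,101,np.zeros(3))[0])
nuts("top");nuts("side")
rows(68,101,[102.5,104,105.5,107,108.5,110,111.5,113],lipv,(s["eef_pos"],M))
E
```

```text
clock: 26.07
eef_pos: [478.8, -40.0, 181.3]
tcp_rot: [-3.142, 0.806, 1.186]
contact_force: [-0.7, 0.2, -2.0]
opening: 0.124
grasp_force: 68.7
clock: 26.57
eef_pos: [478.5, -40.9, 181.7]
tcp_rot: [3.141, 0.803, 1.185]
contact_force: [1.0, -0.2, -1.8]
opening: 0.121
grasp_force: 68.7
lip [481.56178118 -29.28993922  52.24871597] want 481.4887692304431 -29.25143490983756 52.0
102.5 [0.012,-0.000,-0.012,-0.000,-0.008,-0.000]
104 [0.023,-0.000,-0.025,-0.000,-0.017,-0.000]
105.5 [0.034,-0.000,-0.038,-0.000,-0.025,-0.000]
107 [0.046,-0.000,-0.050,-0.000,-0.033,-0.000]
108.5 [0.058,-0.000,-0.062,-0.000,-0.042,-0.000]
110 [0.071,-0.000,-0.073,-0.000,-0.050,-0.000]
111.5 [0.083,-0.000,-0.085,-0.000,-0.058,-0.000]
113 [0.096,-0.000,-0.096,-0.000,-0.067,-0.000]
```

```bash
M="python3 -m inch"
$M '[[[0.012,0,-0.012,0,-0.008,0],[0.023,0,-0.025,0,-0.017,0],[0.034,0,-0.038,0,-0.025,0],[0.046,0,-0.05,0,-0.033,0],[0.058,0,-0.062,0,-0.042,0],[0.071,0,-0.073,0,-0.05,0],[0.083,0,-0.085,0,-0.058,0],[0.096,0,-0.096,0,-0.067,0]]]'
$M '[[[0,0,0,0,0,0],[0,0,0,0,0,0],[0,0,0,0,0,0],[0,0,0,0,0,0],[0,0,0,0,0,0],[0,0,0,0,0,0]]]'
python3 - <<'E'
from h import *
lipv=np.loadtxt("lip1.txt");s=log();M=R.from_euler("xyz",s["tcp_rot"]).as_matrix();print("lip",s["eef_pos"]+M@lipv)
t=nuts("top");d=nuts("side");w=r.grab_frame("wrist")[:,:,::-1]
o=np.zeros((600,800,3),np.uint8);o[:300,:400]=cv2.resize(t[200:350,300:500],(400,300),interpolation=2);o[:300,400:]=cv2.resize(d[225:375,230:430],(400,300),interpolation=2);o[300:,:400]=cv2.resize(w,(400,300));o[300:,400:]=cv2.resize(w[200:440,160:480],(400,300));cv2.imwrite("pics/pour2.png",o)
E
```

```text
clock: 27.33
eef_pos: [489.0, -15.0, 180.8]
tcp_rot: [3.142, 1.017, 1.186]
contact_force: [0.1, 0.8, -1.8]
opening: 0.12
grasp_force: 68.8
clock: 27.83
eef_pos: [488.7, -15.6, 181.2]
tcp_rot: [3.141, 1.013, 1.185]
contact_force: [0.8, 0.0, -1.9]
opening: 0.122
grasp_force: 68.7
lip [481.56108334 -29.36406081  52.16801586]
top [326 266  11   8  67] [331. 270.] [519.  46.  20.] [ 14 169 139]
```

View pics/pour2.png

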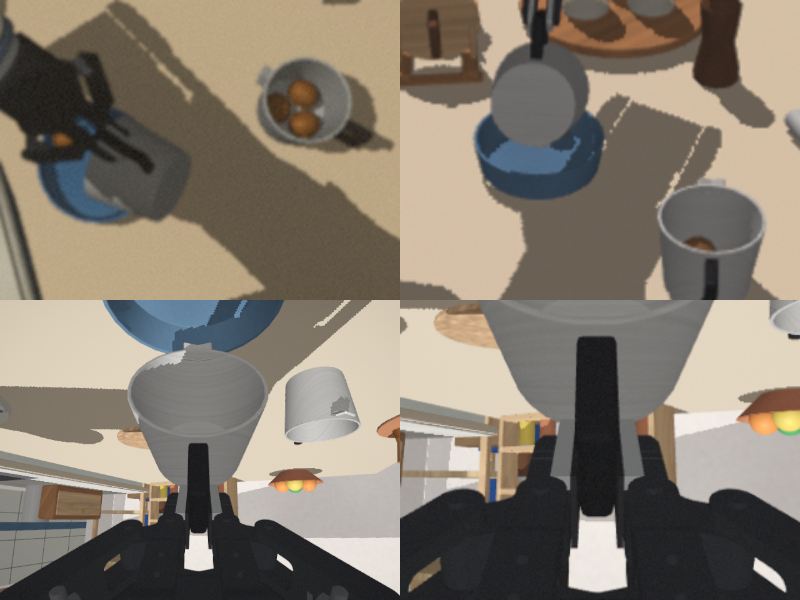

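The bottom-left wrist view shows the tipped jug empty inside, with a nut showing in the dish through the fingers at top left; the far jug holds three nuts. Now set this jug back down.

```bash
python3 - <<'E'
from h import *
lipv=np.loadtxt("lip1.txt");s=log();M=R.from_euler("xyz",s["tcp_rot"]).as_matrix()
pp=np.array([388.7,-251.7,41.6]);Mp=jug(68,35,[0,0,0],0)[1]
W=[(s["eef_pos"],M),(s["eef_pos"]+[0,0,90],M),pose(68,60,lipv,150,10),pose(68,8,lipv,160,-10),(pp+[0,0,60],Mp),(pp,Mp)]
for a,b in zip(W,W[1:]): rel(*b,*a)
E
```

```text
shift [-0.3819, 0.0002, -0.238] turn [0.0, 0.0, 0.0] rows >= 3
shift [-0.2226, 0.0005, 0.6526] turn [-0.0001, 0.2949, -0.0004] rows >= 8
shift [-0.2297, 0.0, 0.5145] turn [-0.0, 0.2889, -0.0] rows >= 8
shift [-0.3752, -0.0213, -0.1109] turn [0.0, 0.0444, -0.0] rows >= 2
shift [-0.2457, 0.0, 0.1721] turn [0.0, 0.0, 0.0] rows >= 2
```

```bash
M="python3 -m inch"
$M '[[[-0.1,0,-0.06,0,0,0],[-0.2,0,-0.12,0,0,0],[-0.3,0,-0.18,0,0,0],[-0.382,0,-0.238,0,0,0],[-0.382,0,-0.238,0,0,0]]]'
$M '[[[-0.028,0,0.08,0,0.037,0],[-0.056,0,0.16,0,0.074,0],[-0.084,0,0.24,0,0.11,0],[-0.11,0,0.33,0,0.147,0],[-0.14,0,0.41,0,0.184,0],[-0.167,0,0.49,0,0.221,0],[-0.195,0,0.57,0,0.258,0],[-0.223,0,0.653,0,0.295,0]]]'
$M '[[[-0.03,0,0.064,0,0.036,0],[-0.058,0,0.13,0,0.072,0],[-0.086,0,0.19,0,0.108,0],[-0.115,0,0.257,0,0.144,0],[-0.144,0,0.32,0,0.18,0],[-0.172,0,0.386,0,0.217,0],[-0.2,0,0.45,0,0.253,0],[-0.23,0,0.515,0,0.289,0]]]'
$M '[[[0,0,0,0,0,0],[0,0,0,0,0,0],[0,0,0,0,0,0]]]'
python3 - <<'E'
from h import *
s=log();pp=np.array([388.7,-251.7,41.6]);Mp=jug(68,35,[0,0,0],0)[1];rel(pp+[0,0,60],Mp);rel(pp,Mp,pp+[0,0,60],Mp);t=nuts("top");cv2.imwrite("pics/top7.png",t)
E
```

```text
clock: 28.4
eef_pos: [489.9, -15.1, 274.4]
tcp_rot: [3.133, 1.011, 1.179]
contact_force: [0.8, 0.1, -2.1]
opening: 0.125
grasp_force: 68.8
clock: 29.07
eef_pos: [438.1, -140.5, 240.2]
tcp_rot: [3.138, 0.082, 1.186]
contact_force: [-0.0, -0.5, -3.4]
opening: 0.124
grasp_force: 68.5
clock: 29.73
eef_pos: [417.4, -191.8, 140.7]
tcp_rot: [3.139, -0.825, 1.186]
contact_force: [1.4, -0.1, -2.2]
opening: 0.123
grasp_force: 68.5
clock: 29.98
eef_pos: [417.6, -190.6, 141.2]
tcp_rot: [-3.14, -0.819, 1.184]
contact_force: [-0.1, 0.1, -1.7]
opening: 0.122
grasp_force: 68.7
shift [-0.3751, -0.0185, -0.1113] turn [0.0001, 0.0449, -0.0006] rows >= 2
shift [-0.2457, 0.0, 0.1721] turn [0.0, 0.0, 0.0] rows >= 2
top [327 261  13  14 150] [333. 268.] [524.  42.  20.] [ 14 171 127]
```

```bash
M="python3 -m inch"
$M '[[[-0.09,-0.005,-0.028,0,0.011,0],[-0.19,-0.01,-0.056,0,0.022,0],[-0.28,-0.015,-0.084,0,0.034,0],[-0.375,-0.019,-0.111,0,0.045,0],[-0.375,-0.019,-0.111,0,0.045,0],[-0.375,-0.019,-0.111,0,0.045,0]]]'
$M '[[[-0.041,0,0.029,0,0,0],[-0.082,0,0.057,0,0,0],[-0.123,0,0.086,0,0,0],[-0.164,0,0.115,0,0,0],[-0.205,0,0.144,0,0,0],[-0.246,0,0.172,0,0,0],[-0.246,0,0.172,0,0,0],[-0.246,0,0.172,0,0,0]]]'
python3 -c "
from h import *
print(r.sense()['eef_pos'],r.sense()['contact_force'])"
```

```text
clock: 30.53
eef_pos: [389.6, -252.1, 102.5]
tcp_rot: [3.139, -0.959, 1.189]
contact_force: [-1.2, 0.8, -0.7]
opening: 0.125
grasp_force: 68.7
clock: 31.2
eef_pos: [388.9, -251.1, 40.8]
tcp_rot: [-3.14, -0.964, 1.184]
contact_force: [0.5, 0.9, 0.6]
opening: 0.122
grasp_force: 68.8
[ 388.89597884 -251.12633264   40.8412078 ] [0.48866185 0.91565392 0.61404452]
```

```bash
M="python3 -m inch"
$M '[[[0,0,0,0,0,0],[0,0,0,0,0,0],[0,0,0,0,0,0],[0,0,0,0,0,0],[0,0,0,0,0,0],[0,0,0,0,0,0]]]' 1
$M '[[[0,0,-0.05,0,0,0],[0,0,-0.15,0,0,0],[0,0,-0.3,0,0,0],[0,0,-0.5,0,0,0],[0,0,-0.5,0,0,0],[0,0,-0.5,0,0,0]]]'
python3 - <<'E'
from h import *
s=log();M=R.from_euler("xyz",s["tcp_rot"]).as_matrix();p,Mp=pick((593,-221.5),67);print(p)
W=[(s["eef_pos"],M),(s["eef_pos"]+[30,-10,100],Mp),(p-Mp[:,2]*90+[0,0,80],Mp)];q=s["qpos"]
for a,b in zip(W,W[1:]): rel(*b,*a);e,q=ik(np.array(b[0]),b[1],q,6);print(q.round(2))
E
```

```text
clock: 31.7
eef_pos: [388.9, -251.7, 41.4]
tcp_rot: [3.141, -0.962, 1.186]
contact_force: [-0.5, -0.1, 0.4]
opening: 0.951
grasp_force: 0.0
clock: 32.2
eef_pos: [358.0, -330.3, 99.6]
tcp_rot: [3.137, -0.959, 1.188]
contact_force: [-0.2, -0.1, -0.4]
opening: 1.0
grasp_force: 0.0
[ 568.60426783 -278.97274335   40.10204771]
shift [0.4149, 0.1592, -0.2784] turn [-0.0032, 0.0002, 0.0034] rows >= 3
[-1.14  0.6   1.67  0.65  1.62 -0.97]
shift [0.0388, 0.7116, 0.2984] turn [0.0, 0.0, 0.0] rows >= 4
[-0.95  0.74  1.48  0.77  1.57 -0.82]
```

```bash
M="python3 -m inch"
$M '[[[0.415,0.159,-0.278,-0.003,0,0.003],[0.415,0.159,-0.278,-0.003,0,0.003],[0.415,0.159,-0.278,-0.003,0,0.003],[0.415,0.159,-0.278,-0.003,0,0.003],[0.415,0.159,-0.278,-0.003,0,0.003]]]'
$M '[[[0.039,0.712,0.298,0,0,0],[0.039,0.712,0.298,0,0,0],[0.039,0.712,0.298,0,0,0],[0.039,0.712,0.298,0,0,0],[0.039,0.712,0.298,0,0,0],[0.039,0.712,0.298,0,0,0],[0.039,0.712,0.298,0,0,0]]]'
python3 - <<'E'
from h import *
s=log();print(s["eef_pos"]);C=cam("wrist");im=r.grab_frame("wrist")[:,:,::-1].copy();cv2.imwrite("pics/w8raw.png",im)
ax=np.array([593,-221.5]);u=U(67);hb=ax-78*u
h=cv2.cvtColor(im,cv2.COLOR_BGR2HSV);dk=(h[...,2]<40).astype(np.uint8);_,_,st,ce=cv2.connectedComponentsWithStats(dk)
for a,q in zip(st,ce):
    if 100<a[4]<6000 and q[1]<400 and abs(q[0]-320)<150: print(a,q.round(1))
print("pred bar",proj(C,[[*hb,12],[*hb,74]]).round(),"lip",proj(C,[*(ax+59*u),77]).round())
# dish from top/side
for n in("top","side"):
    f=nuts(n);hh=cv2.cvtColor(f,cv2.COLOR_BGR2HSV);b=cv2.inRange(hh,(95,50,15),(120,255,255));cv2.imwrite(f"pics/{n}8.png",f)
    k=max(cv2.findContours(b,cv2.RETR_EXTERNAL,cv2.CHAIN_APPROX_NONE)[0],key=cv2.contourArea);k=cv2.convexHull(k).reshape(-1,2).astype(float);X=onz(cam(n),k,36);print(n,cv2.fitEllipse(X[:,:2].astype(np.float32)),X.min(0).round(),X.max(0).round())
p,Mp=pick(ax,67);rel(p-Mp[:,2]*90,Mp)
E
```

```text
clock: 32.62
eef_pos: [388.5, -337.5, 198.7]
tcp_rot: [-3.139, -0.961, 1.172]
contact_force: [-0.1, 0.5, -0.5]
opening: 1.001
grasp_force: 0.0
clock: 33.2
eef_pos: [538.9, -342.8, 168.6]
tcp_rot: [-3.132, -0.964, 1.165]
contact_force: [-0.7, 0.0, -0.9]
opening: 1.0
grasp_force: 0.0
[ 538.92637159 -342.81809172  168.63998401]
[313 277  17  76 734] [321.6 322.8]
[ 160  311   48   94 2270] [186.3 361.6]
[ 428  311   47   94 2251] [448.1 361.4]
pred bar [[323. 346.]
 [323. 309.]] lip [[322. 174.]]
top [326 261  14  14 150] [333. 268.] [524.  42.  20.] [ 16 177 121]
top ((494.44921875, 3.3806440830230713), (134.108154296875, 135.61294555664062), 22.342893600463867) [428. -64.  36.] [561.  71.  36.]
side [299 280  17  13 164] [307. 286.] [522.  39.  20.] [ 13 133  94]
side ((502.9039001464844, -11.563434600830078), (110.93431091308594, 168.33824157714844), 0.3262522518634796) [ 461. -102.   36.] [561.  65.  36.]
shift [-0.3279, 0.0108, 0.2148] turn [-0.0012, -0.0008, -0.0005] rows >= 2
```

```bash
M="python3 -m inch"
$M '[[[-0.328,0.006,0.215,-0.001,0,0],[-0.328,0.006,0.215,-0.001,0,0],[-0.328,0.006,0.215,-0.001,0,0],[-0.328,0.006,0.215,-0.001,0,0],[-0.328,0.006,0.215,-0.001,0,0]]]'
$M '[[[0,0,0.1,0,0,0],[0,0,0.2,0,0,0],[0,0,0.3,0,0,0],[0,0,0.4,0,0,0],[0,0,0.445,0,0,0],[0,0,0.445,0,0,0],[0,0,0.445,0,0,0]]]'
$M '[[[0,0,0,0,0,0],[0,0,0,0,0,0],[0,0,0,0,0,0],[0,0,0,0,0,0],[0,0,0,0,0,0],[0,0,0,0,0,0],[0,0,0,0,0,0],[0,0,0,0,0,0]]]' -1 70
python3 - <<'E'
from h import *
s=log();ax=np.array([593,-221.5]);p,Mp=pick(ax,67);print(p,s["eef_pos"]);M=R.from_euler("xyz",s["tcp_rot"]).as_matrix();print(R.from_matrix(Mp.T@M).as_rotvec())
lipv=M.T@(np.r_[ax+59*U(67),77]-s["eef_pos"]);print(lipv);np.savetxt("lip2.txt",lipv)
W=[(s["eef_pos"],M),(s["eef_pos"]+[0,0,90],M),pose(67,0,lipv,z=165,d=-60),pose(67,0,lipv,z=135),pose(67,0,lipv)]
for a,b in zip(W,W[1:]): rel(*b,*a)
E
```

```text
clock: 33.77
eef_pos: [540.3, -347.0, 93.8]
tcp_rot: [3.141, -0.963, 1.17]
contact_force: [-0.6, -0.0, 0.5]
opening: 0.998
grasp_force: 0.0
clock: 34.35
eef_pos: [569.2, -279.8, 42.8]
tcp_rot: [3.139, -0.962, 1.172]
contact_force: [-0.4, -0.5, 1.0]
opening: 1.001
grasp_force: 0.0
clock: 35.02
eef_pos: [568.6, -279.3, 41.3]
tcp_rot: [-3.141, -0.962, 1.169]
contact_force: [-2.2, -3.5, 1.5]
opening: 0.125
grasp_force: 68.4
[ 568.60426783 -278.97274335   40.10204771] [ 568.59544398 -279.34373759   41.26190188]
[ 8.32325146e-04  2.23776929e-03 -3.25594232e-05]
[ 9.89480756e+01 -6.75507331e-02  7.94803809e+01]
shift [0.3692, -0.0002, -0.2573] turn [0.0, 0.0, 0.0] rows >= 3
shift [-0.0662, -0.8923, -0.0792] turn [-0.0003, -0.0007, 0.0] rows >= 5
shift [0.0721, -0.0, 0.3645] turn [0.0, 0.0, 0.0] rows >= 2
shift [-0.2007, 0.0, 0.1405] turn [0.0, 0.0, 0.0] rows >= 2
```

```bash
M="python3 -m inch"
$M '[[[0.09,0,-0.064,0,0,0],[0.18,0,-0.128,0,0,0],[0.27,0,-0.192,0,0,0],[0.369,0,-0.257,0,0,0],[0.369,0,-0.257,0,0,0],[0.369,0,-0.257,0,0,0]]]'
python3 - <<'E'
from h import *
s=log();M=R.from_euler("xyz",s["tcp_rot"]).as_matrix();lipv=np.loadtxt("lip2.txt");ps=105
W=[(s["eef_pos"],M),pose(ps,0,lipv,z=165,d=-60),pose(ps,0,lipv,z=135),pose(ps,0,lipv)]
q=s["qpos"]
for a,b in zip(W,W[1:]): rel(*b,*a);e,q=ik(b[0],b[1],q,6);print(np.round(b[0]),e<1e-9,q.round(2))
for t in(30,60,90,113): p,M=pose(ps,t,lipv);e,q=ik(p,M,q,6);print(p.round(),e<1e-9,q.round(2))
E
```

```text
clock: 35.52
eef_pos: [569.0, -279.6, 131.6]
tcp_rot: [3.139, -0.96, 1.172]
contact_force: [0.4, -0.9, -2.4]
opening: 0.127
grasp_force: 68.4
shift [0.0858, -0.1195, 0.1405] turn [0.173, 0.0, -0.1205] rows >= 6
[ 560. -240.  130.] True [-0.68  0.88  1.29  0.52  1.79 -1.05]
shift [0.0721, -0.0, 0.3645] turn [0.0, 0.0, 0.0] rows >= 2
[ 542. -174.  100.] True [-0.63  0.85  1.44  0.54  1.67 -1.08]
shift [-0.2007, 0.0, 0.1405] turn [0.0, 0.0, 0.0] rows >= 2
[ 542. -174.   51.] True [-0.63  0.92  1.44  0.54  1.61 -1.11]
[ 541. -169.   94.] True [-0.49  0.59  1.68  0.34  1.2  -0.93]
[ 529. -124.  143.] True [-0.18  0.31  1.92 -0.1   0.87 -0.38]
[513. -65. 174.] True [ 0.27  0.29  2.05 -0.77  0.97  0.5 ]
[500. -16. 178.] True [ 0.56  0.48  2.05 -1.01  1.28  0.96]
```

```bash
M="python3 -m inch"
$M '[[[0.014,-0.02,0.023,0.029,0,-0.02],[0.029,-0.04,0.047,0.058,0,-0.04],[0.043,-0.06,0.07,0.087,0,-0.06],[0.057,-0.08,0.094,0.115,0,-0.08],[0.072,-0.1,0.117,0.144,0,-0.1],[0.086,-0.12,0.14,0.173,0,-0.12],[0.086,-0.12,0.14,0.173,0,-0.12],[0.086,-0.12,0.14,0.173,0,-0.12]]]'
$M '[[[0.018,0,0.091,0,0,0],[0.036,0,0.182,0,0,0],[0.054,0,0.273,0,0,0],[0.072,0,0.364,0,0,0],[0.072,0,0.364,0,0,0],[0.072,0,0.364,0,0,0]]]'
python3 - <<'E'
from h import *
s=log();lipv=np.loadtxt("lip2.txt");rel(*pose(105,0,lipv))
E
```

```text
clock: 36.18
eef_pos: [559.8, -238.4, 127.2]
tcp_rot: [-3.136, -0.964, 1.826]
contact_force: [-0.2, 0.5, -2.3]
opening: 0.124
grasp_force: 68.5
clock: 36.68
eef_pos: [540.8, -174.0, 98.9]
tcp_rot: [-3.136, -0.964, 1.823]
contact_force: [0.6, -1.1, -2.8]
opening: 0.129
grasp_force: 68.6
shift [-0.2009, 0.0074, 0.1348] turn [0.0005, -0.0013, -0.0017] rows >= 2
```

```bash
M="python3 -m inch"
$M '[[[-0.05,0.004,0.034,0,0,0],[-0.1,0.005,0.067,0,0,0],[-0.15,0.005,0.1,0,0,-0.002],[-0.2,0.005,0.135,0,-0.001,-0.002],[-0.2,0.005,0.135,0,-0.001,-0.002],[-0.2,0.005,0.135,0,-0.001,-0.002]]]'
python3 - <<'E'
from h import *
s=log();lipv=np.loadtxt("lip2.txt");M=R.from_euler("xyz",s["tcp_rot"]).as_matrix();print("lip",s["eef_pos"]+M@lipv,pose(105,0,np.zeros(3))[0])
im=nuts("top");h=cv2.cvtColor(im,cv2.COLOR_BGR2HSV);b=cv2.inRange(h,(95,50,15),(120,255,255));k=max(cv2.findContours(b,cv2.RETR_EXTERNAL,cv2.CHAIN_APPROX_NONE)[0],key=cv2.contourArea);k=cv2.convexHull(k).reshape(-1,2).astype(float);X=onz(cam("top"),k,36);print(cv2.fitEllipse(X[:,:2].astype(np.float32)),X.min(0).round(),X.max(0).round())
rows(105,0,[5,10,15,20,25,30],lipv,(s["eef_pos"],M))
E
```

```text
clock: 37.18
eef_pos: [542.4, -174.1, 50.0]
tcp_rot: [3.138, -0.962, 1.838]
contact_force: [0.6, -0.0, -2.2]
opening: 0.13
grasp_force: 68.6
lip [510.51584117 -56.5605453   85.62741138] [510.6467808  -56.68740123  86.        ]
top [327 261  14  14 148] [333. 268.] [524.  42.  20.] [ 15 170 123]
top [386 261  28  27 430] [398. 275.] [ 527. -114.   20.] [15 33 77]
((494.4433288574219, 3.265995502471924), (134.19464111328125, 135.30831909179688), 22.685699462890625) [428. -64.  36.] [562.  71.  36.]
5 [0.027,-0.001,-0.029,-0.000,-0.028,0.001]
10 [0.055,-0.001,-0.052,-0.000,-0.056,0.001]
15 [0.087,-0.001,-0.071,-0.000,-0.084,0.001]
20 [0.121,-0.001,-0.086,-0.000,-0.112,0.001]
25 [0.158,-0.001,-0.098,-0.000,-0.139,0.001]
30 [0.197,-0.001,-0.105,0.000,-0.167,0.001]
```

```bash
M="python3 -m inch"
$M '[[[0.027,-0.001,-0.029,0,-0.028,0.001],[0.055,-0.001,-0.052,0,-0.056,0.001],[0.087,-0.001,-0.071,0,-0.084,0.001],[0.121,-0.001,-0.086,0,-0.112,0.001],[0.158,-0.001,-0.098,0,-0.139,0.001],[0.197,-0.001,-0.105,0,-0.167,0.001],[0.197,-0.001,-0.105,0,-0.167,0.001],[0.197,-0.001,-0.105,0,-0.167,0.001]]]'
python3 - <<'E'
from h import *
s=log();lipv=np.loadtxt("lip2.txt");M=R.from_euler("xyz",s["tcp_rot"]).as_matrix();print("lip",s["eef_pos"]+M@lipv,pose(105,30,np.zeros(3))[0])
rows(105,30,[35,40,45,50,55,60,65],lipv,(s["eef_pos"],M))
E
```

```text
clock: 37.9
eef_pos: [541.7, -168.4, 97.3]
tcp_rot: [3.138, -0.435, 1.836]
contact_force: [-0.6, -0.1, -1.4]
opening: 0.129
grasp_force: 68.5
lip [509.56930427 -49.41906065  66.96095614] [508.83504748 -49.92592045  64.        ]
35 [0.035,-0.005,-0.014,0.001,-0.027,0.001]
40 [0.081,-0.005,-0.039,0.001,-0.055,0.001]
45 [0.131,-0.004,-0.059,0.001,-0.083,0.001]
50 [0.187,-0.004,-0.080,0.001,-0.111,0.001]
55 [0.245,-0.004,-0.096,0.001,-0.138,0.001]
60 [0.306,-0.004,-0.109,0.001,-0.166,0.001]
65 [0.361,-0.003,-0.121,0.001,-0.194,0.001]
```

```bash
M="python3 -m inch"
$M '[[[0.035,-0.004,-0.014,0,-0.027,0.001],[0.081,-0.004,-0.039,0,-0.055,0.001],[0.131,-0.004,-0.059,0,-0.083,0.001],[0.187,-0.004,-0.08,0,-0.111,0.001],[0.245,-0.004,-0.096,0,-0.138,0.001],[0.306,-0.004,-0.109,0,-0.166,0.001],[0.361,-0.004,-0.121,0,-0.194,0.001],[0.361,-0.004,-0.121,0,-0.194,0.001]]]'
$M '[[[0,0,0,0,0,0],[0,0,0,0,0,0]]]'
python3 - <<'E'
from h import *
s=log();lipv=np.loadtxt("lip2.txt");M=R.from_euler("xyz",s["tcp_rot"]).as_matrix();print("lip",s["eef_pos"]+M@lipv,pose(105,65,np.zeros(3))[0])
rows(105,65,[66.5,68,69.5,71,72.5,74,75.5,77],lipv,(s["eef_pos"],M))
rows(105,77,[78.5,80,81.5,83,84.5,86,87.5,89],lipv)
E
```

```text
clock: 38.57
eef_pos: [524.9, -114.0, 147.8]
tcp_rot: [-3.14, 0.177, 1.83]
contact_force: [0.1, 1.4, -3.1]
opening: 0.131
grasp_force: 68.5
clock: 38.73
eef_pos: [526.0, -116.4, 147.1]
tcp_rot: [-3.141, 0.172, 1.83]
contact_force: [0.4, 0.5, -2.0]
opening: 0.123
grasp_force: 68.5
lip [504.32404599 -35.31496267  51.87836679] [504.69394276 -34.47110723  54.33333333]
66.5 [0.015,0.004,-0.026,-0.001,-0.009,-0.001]
68 [0.027,0.004,-0.038,-0.001,-0.018,-0.001]
69.5 [0.040,0.003,-0.049,-0.001,-0.026,-0.001]
71 [0.054,0.003,-0.061,-0.001,-0.034,-0.001]
72.5 [0.067,0.003,-0.071,-0.001,-0.043,-0.001]
74 [0.081,0.003,-0.082,-0.001,-0.051,-0.001]
75.5 [0.095,0.003,-0.092,-0.001,-0.059,-0.001]
77 [0.109,0.003,-0.103,-0.001,-0.068,-0.001]
78.5 [0.012,-0.000,-0.013,-0.000,-0.008,-0.000]
80 [0.024,0.000,-0.025,0.000,-0.017,0.000]
81.5 [0.036,0.000,-0.037,-0.000,-0.025,-0.000]
83 [0.049,0.000,-0.049,-0.000,-0.033,0.000]
84.5 [0.062,0.000,-0.061,0.000,-0.042,-0.000]
86 [0.075,0.000,-0.072,0.000,-0.050,0.000]
87.5 [0.089,0.000,-0.083,0.000,-0.058,-0.000]
89 [0.102,0.000,-0.093,0.000,-0.067,-0.000]
```

```bash
M="python3 -m inch"
$M '[[[0.015,0.003,-0.026,0,-0.009,-0.001],[0.027,0.003,-0.038,0,-0.018,-0.001],[0.04,0.003,-0.049,0,-0.026,-0.001],[0.054,0.003,-0.061,0,-0.034,-0.001],[0.067,0.003,-0.071,0,-0.043,-0.001],[0.081,0.003,-0.082,0,-0.051,-0.001],[0.095,0.003,-0.092,0,-0.059,-0.001],[0.109,0.003,-0.103,0,-0.068,-0.001]]]'
$M '[[[0,0,0,0,0,0],[0,0,0,0,0,0],[0,0,0,0,0,0],[0,0,0,0,0,0]]]'
$M '[[[0.012,0,-0.013,0,-0.008,0],[0.024,0,-0.025,0,-0.017,0],[0.036,0,-0.037,0,-0.025,0],[0.049,0,-0.049,0,-0.033,0],[0.062,0,-0.061,0,-0.042,0],[0.075,0,-0.072,0,-0.05,0],[0.089,0,-0.083,0,-0.058,0],[0.102,0,-0.093,0,-0.067,0]]]'
$M '[[[0,0,0,0,0,0],[0,0,0,0,0,0],[0,0,0,0,0,0],[0,0,0,0,0,0],[0,0,0,0,0,0],[0,0,0,0,0,0]]]'
python3 - <<'E'
from h import *
s=log();lipv=np.loadtxt("lip2.txt");M=R.from_euler("xyz",s["tcp_rot"]).as_matrix();print("lip",s["eef_pos"]+M@lipv,pose(105,89,np.zeros(3))[0]);nuts("top");nuts("side")
rows(105,89,[90.5,92,93.5,95,96.5,98,99.5,101],lipv,(s["eef_pos"],M))
rows(105,101,[102.5,104,105.5,107,108.5,110,111.5,113],lipv)
E
```

```text
clock: 39.4
eef_pos: [520.0, -93.2, 163.6]
tcp_rot: [-3.139, 0.387, 1.83]
contact_force: [-0.3, 0.1, -2.8]
opening: 0.128
grasp_force: 68.6
clock: 39.73
eef_pos: [520.2, -92.5, 164.1]
tcp_rot: [-3.141, 0.387, 1.831]
contact_force: [0.3, -0.5, -2.5]
opening: 0.126
grasp_force: 68.6
clock: 40.4
eef_pos: [513.6, -66.9, 174.0]
tcp_rot: [3.141, 0.599, 1.831]
contact_force: [0.4, -0.0, -1.7]
opening: 0.128
grasp_force: 68.6
clock: 40.9
eef_pos: [513.5, -67.0, 174.0]
tcp_rot: [3.141, 0.598, 1.832]
contact_force: [0.9, -1.0, -0.5]
opening: 0.13
grasp_force: 68.6
lip [503.91345309 -31.27633059  52.59538048] [503.69317578 -30.73619403  52.06666667]
side [289 289  13  12  90] [294. 295.] [487.  16.  20.] [ 13 125  92]
90.5 [0.013,-0.000,-0.010,-0.000,-0.007,-0.000]
92 [0.024,-0.000,-0.023,-0.000,-0.015,-0.000]
93.5 [0.035,-0.000,-0.035,-0.000,-0.023,-0.000]
95 [0.047,-0.000,-0.047,-0.000,-0.032,-0.000]
96.5 [0.059,-0.000,-0.059,-0.000,-0.040,-0.000]
98 [0.071,-0.000,-0.070,-0.000,-0.048,-0.000]
99.5 [0.083,-0.000,-0.081,-0.000,-0.057,-0.000]
101 [0.096,-0.000,-0.092,-0.000,-0.065,-0.000]
102.5 [0.011,-0.000,-0.013,-0.000,-0.008,0.000]
104 [0.021,-0.000,-0.025,0.000,-0.017,0.000]
105.5 [0.033,0.000,-0.038,0.000,-0.025,-0.000]
107 [0.044,-0.000,-0.050,-0.000,-0.033,0.000]
108.5 [0.056,-0.000,-0.061,-0.000,-0.042,0.000]
110 [0.068,-0.000,-0.073,-0.000,-0.050,-0.000]
111.5 [0.081,-0.000,-0.084,-0.000,-0.058,0.000]
113 [0.093,-0.000,-0.094,-0.000,-0.067,0.000]
```

```bash
M="python3 -m inch"
$M '[[[0.013,0,-0.01,0,-0.007,0],[0.024,0,-0.023,0,-0.015,0],[0.035,0,-0.035,0,-0.023,0],[0.047,0,-0.047,0,-0.032,0],[0.059,0,-0.059,0,-0.04,0],[0.071,0,-0.07,0,-0.048,0],[0.083,0,-0.081,0,-0.057,0],[0.096,0,-0.092,0,-0.065,0]]]'
$M '[[[0,0,0,0,0,0],[0,0,0,0,0,0],[0,0,0,0,0,0],[0,0,0,0,0,0],[0,0,0,0,0,0],[0,0,0,0,0,0]]]'
$M '[[[0.011,0,-0.013,0,-0.008,0],[0.021,0,-0.025,0,-0.017,0],[0.033,0,-0.038,0,-0.025,0],[0.044,0,-0.05,0,-0.033,0],[0.056,0,-0.061,0,-0.042,0],[0.068,0,-0.073,0,-0.05,0],[0.081,0,-0.084,0,-0.058,0],[0.093,0,-0.094,0,-0.067,0]]]'
$M '[[[0,0,0,0,0,0],[0,0,0,0,0,0],[0,0,0,0,0,0],[0,0,0,0,0,0],[0,0,0,0,0,0],[0,0,0,0,0,0],[0,0,0,0,0,0],[0,0,0,0,0,0]]]'
python3 - <<'E'
from h import *
s=log();lipv=np.loadtxt("lip2.txt");M=R.from_euler("xyz",s["tcp_rot"]).as_matrix();print("lip",s["eef_pos"]+M@lipv);nuts("top");nuts("side")
w=r.grab_frame("wrist")[:,:,::-1];cv2.imwrite("pics/w9.png",w);h=cv2.cvtColor(w,cv2.COLOR_BGR2HSV)
# brown blobs in jug mouth region of the wrist view
m=((h[...,0]<22)&(h[...,1]>100)&(h[...,2]>25)).astype(np.uint8);_,_,st,ce=cv2.connectedComponentsWithStats(m)
print([(a.tolist(),q.round().tolist()) for a,q in zip(st[1:],ce[1:]) if a[4]>60])
W=[(s["eef_pos"],M),(s["eef_pos"]+[0,0,90],M),pose(105,60,lipv,150,10),pose(105,8,lipv,160,-20)]
for a,b in zip(W,W[1:]): rel(*b,*a)
E
```

```text
clock: 41.67
eef_pos: [506.8, -41.1, 178.3]
tcp_rot: [3.141, 0.804, 1.832]
contact_force: [0.4, 0.8, -1.5]
opening: 0.127
grasp_force: 68.7
clock: 42.17
eef_pos: [506.7, -41.6, 178.4]
tcp_rot: [3.141, 0.802, 1.832]
contact_force: [0.0, 0.0, -2.2]
opening: 0.127
grasp_force: 68.7
clock: 42.83
eef_pos: [499.9, -15.5, 178.1]
tcp_rot: [3.14, 1.015, 1.831]
contact_force: [0.1, -0.2, -1.5]
opening: 0.126
grasp_force: 68.8
clock: 43.5
eef_pos: [499.9, -15.9, 178.1]
tcp_rot: [3.141, 1.013, 1.832]
contact_force: [-0.1, 0.4, -1.6]
opening: 0.124
grasp_force: 68.7
lip [503.74420662 -30.45553801  52.03431263]
top [335 268   5   5  18] [337. 270.] [520.  32.  20.] [ 14 138  63]
top [327 284   8   7  33] [331. 288.] [477.  40.  20.] [ 16 156  59]
side [281 283  23  23 260] [292. 295.] [483.  17.  20.] [ 13 128  74]
side [311 293  17  14 168] [319. 300.] [532. -15.  20.] [ 13 135 102]
[([281, 0, 47, 12, 390], [305.0, 4.0]), ([339, 0, 68, 55, 2918], [372.0, 25.0]), ([0, 154, 101, 57, 2114], [47.0, 183.0]), ([395, 225, 89, 65, 3728], [434.0, 259.0]), ([5, 279, 23, 25, 467], [16.0, 291.0]), ([206, 278, 69, 34, 1083], [237.0, 294.0]), ([59, 280, 22, 25, 406], [68.0, 292.0]), ([114, 281, 16, 25, 340], [121.0, 293.0]), ([26, 312, 22, 25, 446], [36.0, 324.0]), ([82, 314, 19, 24, 403], [91.0, 325.0])]
shift [-0.3818, 0.0002, -0.2382] turn [0.0, 0.0, 0.0] rows >= 3
shift [-0.2206, -0.0003, 0.6393] turn [0.0001, 0.2947, -0.0001] rows >= 8
shift [-0.2768, -0.0, 0.5059] turn [0.0, 0.2889, 0.0] rows >= 8
```

```bash
M="python3 -m inch"
$M '[[[-0.1,0,-0.06,0,0,0],[-0.2,0,-0.12,0,0,0],[-0.3,0,-0.18,0,0,0],[-0.382,0,-0.238,0,0,0],[-0.382,0,-0.238,0,0,0]]]'
$M '[[[-0.028,0,0.08,0,0.037,0],[-0.056,0,0.16,0,0.074,0],[-0.084,0,0.24,0,0.11,0],[-0.11,0,0.32,0,0.147,0],[-0.14,0,0.4,0,0.184,0],[-0.167,0,0.48,0,0.221,0],[-0.195,0,0.56,0,0.258,0],[-0.221,0,0.64,0,0.295,0]]]'
$M '[[[-0.035,0,0.064,0,0.036,0],[-0.07,0,0.13,0,0.072,0],[-0.104,0,0.19,0,0.108,0],[-0.138,0,0.253,0,0.144,0],[-0.173,0,0.316,0,0.18,0],[-0.208,0,0.38,0,0.217,0],[-0.242,0,0.44,0,0.253,0],[-0.277,0,0.506,0,0.289,0]]]'
$M '[[[0,0,0,0,0,0],[0,0,0,0,0,0],[0,0,0,0,0,0]]]'
python3 - <<'E'
from h import *
s=log();M=R.from_euler("xyz",s["tcp_rot"]).as_matrix();print(s["eef_pos"]);im=nuts("top");nuts("side")
pp=np.array([568.6,-279.3,41.8]);Mp=jug(67,35,[0,0,0],0)[1]
W=[(s["eef_pos"],M),(pp+[0,0,70],Mp),(pp,Mp)]
for a,b in zip(W,W[1:]): rel(*b,*a)
E
```

```text
clock: 44.07
eef_pos: [500.9, -15.3, 271.3]
tcp_rot: [3.132, 1.013, 1.824]
contact_force: [0.1, -0.3, -1.7]
opening: 0.129
grasp_force: 68.8
clock: 44.73
eef_pos: [534.3, -144.2, 238.2]
tcp_rot: [3.138, 0.082, 1.833]
contact_force: [-0.6, 0.5, -3.4]
opening: 0.129
grasp_force: 68.5
clock: 45.4
eef_pos: [550.4, -206.2, 140.6]
tcp_rot: [-3.141, -0.826, 1.831]
contact_force: [1.3, 0.7, -2.1]
opening: 0.124
grasp_force: 68.6
clock: 45.65
eef_pos: [550.4, -204.8, 141.4]
tcp_rot: [-3.14, -0.82, 1.831]
contact_force: [0.6, 0.2, -0.8]
opening: 0.129
grasp_force: 68.7
[ 550.37719419 -204.83002256  141.36744477]
top [326 261  14  14 148] [333. 268.] [524.  42.  20.] [ 14 169 122]
top [352 260  11  14 127] [357. 267.] [534. -15.  20.] [ 15 171 121]
top [322 279  13  14 138] [328. 286.] [480.  49.  20.] [ 15 166 123]
top [339 279  14  12 125] [346. 284.] [489.   7.  20.] [ 14 171 116]
side [280 281  24  25 326] [292. 293.] [483.  24.  20.] [ 13 138 124]
side [299 280  16  13 164] [307. 286.] [522.  40.  20.] [ 13 133 100]
side [311 293  10  14  95] [316. 300.] [526. -14.  20.] [ 13 136 107]
shift [-0.3695, -0.0081, -0.1795] turn [-0.1644, 0.0429, 0.1327] rows >= 6
shift [-0.2867, 0.0, 0.2008] turn [0.0, 0.0, 0.0] rows >= 2
```

Four nuts lie in the dish, one plus three, which is everything seen in the jugs. Next, put the second jug back.

```bash
M="python3 -m inch"
$M '[[[-0.061,-0.001,-0.03,-0.027,0.007,0.022],[-0.123,-0.003,-0.06,-0.055,0.014,0.044],[-0.185,-0.004,-0.09,-0.082,0.021,0.066],[-0.246,-0.005,-0.12,-0.11,0.029,0.088],[-0.308,-0.007,-0.15,-0.137,0.036,0.11],[-0.37,-0.008,-0.18,-0.164,0.043,0.133],[-0.37,-0.008,-0.18,-0.164,0.043,0.133],[-0.37,-0.008,-0.18,-0.164,0.043,0.133]]]'
$M '[[[0,0,0,0,0,0],[0,0,0,0,0,0]]]'
python3 - <<'E'
from h import *
s=r.sense();rel(np.array([568.6,-279.3,41.8]),jug(67,35,[0,0,0],0)[1])
E
```

```text
clock: 46.42
eef_pos: [568.6, -279.6, 114.3]
tcp_rot: [3.139, -0.959, 1.174]
contact_force: [0.0, 1.0, -1.8]
opening: 0.127
grasp_force: 68.7
clock: 46.58
eef_pos: [569.9, -278.9, 113.7]
tcp_rot: [3.139, -0.96, 1.176]
contact_force: [-0.6, -1.0, -1.3]
opening: 0.126
grasp_force: 68.7
shift [-0.2968, -0.0056, 0.2025] turn [-0.0009, 0.0001, 0.0012] rows >= 2
```

```bash
M="python3 -m inch"
$M '[[[-0.05,0,0.034,0,0,0],[-0.1,0,0.068,0,0,0],[-0.15,0,0.102,0,0,0],[-0.2,0,0.137,0,0,0],[-0.25,0,0.17,0,0,0],[-0.293,0,0.2,0,0,0],[-0.293,0,0.2,0,0,0],[-0.293,0,0.2,0,0,0]]]'
$M '[[[0,0,0,0,0,0],[0,0,0,0,0,0],[0,0,0,0,0,0],[0,0,0,0,0,0],[0,0,0,0,0,0],[0,0,0,0,0,0]]]' 1
$M '[[[0,0,-0.05,0,0,0],[0,0,-0.15,0,0,0],[0,0,-0.3,0,0,0],[0,0,-0.5,0,0,0],[0,0,-0.7,0,0,0],[0,0,-0.7,0,0,0],[0,0,-0.7,0,0,0]]]'
$M '[[[0.3,0,-0.25,0,0,0],[0.3,0,-0.25,0,0,0],[0.3,0,-0.25,0,0,0],[0.3,0,-0.25,0,0,0]]]'
python3 - <<'E'
from h import *
im=nuts("top");d=r.grab_frame("side")[:,:,::-1];w=r.grab_frame("wrist")[:,:,::-1]
o=np.zeros((600,800,3),np.uint8);o[:300,:400]=cv2.resize(im[150:390,180:500],(400,300),interpolation=2);o[:300,400:]=cv2.resize(d[150:450,180:580],(400,300),interpolation=2);o[300:,:400]=cv2.resize(w,(400,300));o[300:,400:]=cv2.resize(im,(400,300));cv2.imwrite("pics/fin.png",o)
E
```

```text
clock: 47.25
eef_pos: [568.4, -280.0, 41.0]
tcp_rot: [-3.138, -0.965, 1.167]
contact_force: [-1.0, 1.1, 5.3]
opening: 0.128
grasp_force: 69.2
clock: 47.75
eef_pos: [568.5, -280.3, 41.0]
tcp_rot: [-3.139, -0.961, 1.168]
contact_force: [-0.2, 0.1, 0.0]
opening: 0.958
grasp_force: 0.0
clock: 48.33
eef_pos: [523.5, -389.0, 122.9]
tcp_rot: [3.138, -0.959, 1.17]
contact_force: [-1.4, 0.6, -0.9]
opening: 0.998
grasp_force: 0.0
clock: 48.67
eef_pos: [521.9, -392.2, 200.6]
tcp_rot: [3.139, -0.96, 1.172]
contact_force: [0.5, 0.1, 0.3]
opening: 1.0
grasp_force: 0.0
top [326 261  14  14 146] [333. 268.] [524.  42.  20.] [ 14 167 122]
top [352 260  12  14 126] [357. 267.] [534. -15.  20.] [ 14 169 119]
top [322 279  13  14 136] [328. 286.] [480.  49.  20.] [ 15 171 124]
top [339 279  14  12 129] [346. 285.] [489.   7.  20.] [ 14 166 120]
```

View pics/fin.png

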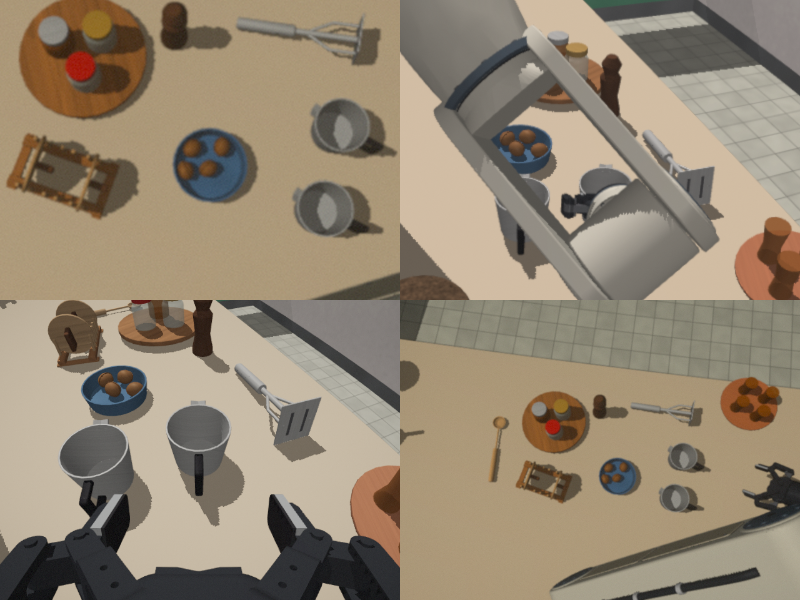

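The final views show both lids on edge in the rack, four nuts in the dish, both jugs upright and empty, and everything else in place with the robot clear.

```bash
python3 -c "
from rig import r
print(r.sign_off())"
```

```text
the job is handed in; nothing more can be done
None
```

The job is done and handed in: both lids (the dish had none) stand on edge in their own rack slots, all four walnuts I could see were poured into the dish, and both empty jugs stand upright clear of it.

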